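Set out the spectacle cases from the pile

TASK

Take the pile of four (round tin, slim case, oval case, wide case) apart from the top down, one piece at a time, and lay each one upright and flat on the floor of the empty display tray made to its own shape and size (either end first). Leave the rest of the pile standing where it is until its turn comes, tip nothing over, and leave the two spray bottles standing where they are.

Things in the scene. Friction and masses are not known exactly. Their poses are not given: they have to be found in the camera images.
- round_tin_c (a point): round aluminium tin, upright cylinder 40 mm across and 44 mm tall, about 60 g, on top of the pile. The point is its centre, 22 mm above its underside; z up. The whole pile is 180 mm tall; each piece is larger than the one above it, so fingertips must stay above the underside of the piece they take. Tops and undersides are flat; true masses are 0.7 to 1.4 times those stated.
- slim_case_c (a point): slim brown spectacle case with square ends, 116 x 42 x 44 mm tall, about 80 g, second from the top. The point is its centre, 22 mm above its underside. Long side along its x axis, grip it across its y axis; z up; at the start x points away from the robot within 0.6 rad.
- oval_case_c (a point): oval light grey spectacle case: straight sides and half-round ends, 142 x 54 x 46 mm tall, about 100 g, third from the top. The point is its centre, 23 mm above its underside. Long side along its x axis, grip it across its y axis; z up; at the start x points away from the robot within 0.5 rad.
- wide_case_c (a point): wide black oblong spectacle case with square ends, 168 x 66 x 46 mm tall, about 120 g, bottom of the pile, on the table. The point is its centre, 23 mm above its underside. Long side along its x axis, grip it across its y axis; z up; at the start x points away from the robot within 0.4 rad.
- round_tray: round fixed low display tray with a dark grey felt floor, 3 mm above the table, and a black lip 4 mm wide that rises 3.5 mm above the floor; the recess is 60 mm across, 10 mm more than its tin on every side. Origin at the tray's centre on the table surface, z up
- slim_tray: small oblong fixed low display tray with a dark grey felt floor, 3 mm above the table, and a black lip 4 mm wide that rises 3.5 mm above the floor; the recess is 136 x 62 mm, 10 mm more than its case on every side. Origin at the tray's centre on the table surface, z up, x along its long side, away from the robot within 0.4 rad
- oval_tray: oval (straight sides, half-round ends) fixed low display tray with a dark grey felt floor, 3 mm above the table, and a black lip 4 mm wide that rises 3.5 mm above the floor; the recess is 162 x 74 mm, 10 mm more than its case on every side. Origin at the tray's centre on the table surface, z up, x along its long side, away from the robot within 0.4 rad
- wide_tray: large oblong fixed low display tray with a dark grey felt floor, 3 mm above the table, and a black lip 4 mm wide that rises 3.5 mm above the floor; the recess is 188 x 86 mm, 10 mm more than its case on every side. Origin at the tray's centre on the table surface, z up, x along its long side, away from the robot within 0.4 rad
- spray_a: bystander: loose blue pocket lens-spray bottle with white cap, 28 mm across, 85 mm tall, standing upright; origin at the centre of its underside, z up. Leave it standing where it is.
- spray_b: bystander: a second spray bottle just like it; origin at the centre of its underside, z up.
Things that resemble listed ones, but are neither listed nor needed, are in the scene too. Leave any purple or yellow look-alike of the round_tray alone.

How it is judged (in metres and radians):
On the way, in this order (a step that is already met when the one before it is completed fails the run):
1. the round tin lies in its own tray (horizontal distance between round_tin_c and round_tray below 0.016 m and z of round_tin_c in the frame of round_tray between 0.022 and 0.0275 m and angle between round_tin_c's own z axis and vertical below 0.05 rad), for 0.2 s.
2. the slim case lies in its own tray (horizontal distance between slim_case_c and slim_tray below 0.016 m and z of slim_case_c in the frame of slim_tray between 0.022 and 0.0275 m and angle between slim_case_c's own z axis and vertical below 0.05 rad), for 0.2 s.
3. the oval case lies in its own tray (horizontal distance between oval_case_c and oval_tray below 0.016 m and z of oval_case_c in the frame of oval_tray between 0.023 and 0.0285 m and angle between oval_case_c's own z axis and vertical below 0.05 rad), for 0.2 s.
4. the wide case lies in its own tray (horizontal distance between wide_case_c and wide_tray below 0.016 m and z of wide_case_c in the frame of wide_tray between 0.023 and 0.0285 m and angle between wide_case_c's own z axis and vertical below 0.05 rad), for 0.2 s.
At the end, for the whole second after the job is handed in: the tin and the three cases each lie inside the lip of their own tray: centre within 16 mm of the tray's centre horizontally, underside on the tray's floor (within 2.5 mm), level within 0.05 rad, at rest; both spray bottles still stand (all of step 1 and all of step 2 and all of step 3 and all of step 4 and linear speed of each of round_tin, slim_case, oval_case, wide_case below 0.02 m/s and angle between each of spray_a, spray_b's own z axis and vertical below 0.2 rad); the robot touches nothing.
It fails at once if the slim case is shifted out of the pile (by more than 40 mm) before the round tin lies in its tray (distance of slim_case_c from where it was at the start of the episode above 0.04 m and not (horizontal distance between round_tin_c and round_tray below 0.016 m and z of round_tin_c in the frame of round_tray between 0.022 and 0.0275 m and angle between round_tin_c's own z axis and vertical below 0.05 rad)).
It fails at once if the oval case is shifted out of the pile (by more than 40 mm) before the slim case lies in its tray (distance of oval_case_c from where it was at the start of the episode above 0.04 m and not (horizontal distance between slim_case_c and slim_tray below 0.016 m and z of slim_case_c in the frame of slim_tray between 0.022 and 0.0275 m and angle between slim_case_c's own z axis and vertical below 0.05 rad)).
It fails at once if the wide case is shifted out of the pile (by more than 40 mm) before the oval case lies in its tray (distance of wide_case_c from where it was at the start of the episode above 0.04 m and not (horizontal distance between oval_case_c and oval_tray below 0.016 m and z of oval_case_c in the frame of oval_tray between 0.023 and 0.0285 m and angle between oval_case_c's own z axis and vertical below 0.05 rad)).
It fails at once if a case or the tin is tipped over (more than 0.6 rad) (angle between any of round_tin_c, slim_case_c, oval_case_c, wide_case_c's own z axis and vertical above 0.6 rad).
It fails at once if a spray bottle is knocked over (0.4 rad) or pushed away (40 mm) (angle between any of spray_a, spray_b's own z axis and vertical above 0.4 rad or distance of any of spray_a, spray_b from where it was at the start of the episode above 0.04 m).
It also fails if it takes over 128 s, if anything falls off the work surface, if the arm or the gripper's body presses on something with over 40 N, if the wrist force passes 120 N, or if a joint passes its speed limit or range.

ROBOT

A 6-joint arm with a two-finger parallel gripper is mounted at the origin on the work surface. World frame = base frame: x ahead of the robot, y to its left, z up, the work surface at z = 0. Lengths are in mm, angles in rad, forces in N, time in s.
With the tool pointing down it reaches from about 250 to 775 mm from the base axis. Payload 8.9 kg.
Tool frame: the origin (TCP) lies midway between the tips of the shut fingers; the grasp point (between the pads) lies 19 mm behind it; z points along the fingers, y is the direction in which the jaws open and shut (so a half turn about z gives the same grasp; the last joint's range is limited). The gripper opens to 85 mm and grips with 20 to 120 N. Pads are 22 mm wide; open, the fingers measure 114 mm over their backs; the gripper's body (76 mm by 85 mm) begins 54 mm behind the grasp point. The pads swing forward as they close: fully open they stand 13 mm farther back than shut.
Start: joints at [1.173, 0.291, -0.153, 1.127, 0, 1.431], TCP at [134.352, 507.517, 205.105] pointing down, gripper open.
Joint ranges: [-2.52, 2.52], [-0.91, 1.74], [-1.3, 1.37], [-1.96, 2.02], [-1.52, 1.47], [-3.14, 3.14]. Speed limits (rad/s): [2.22, 2.22, 2.79, 3.14, 3.14, 3.14].

INTERFACE

Orientations are given as a rotation vector (axis times angle).
In Python, from workcell import get_obs, grab_frame, camera_params, close_job gives the robot as it stands.
- The arm moves only by the tool move_arm, never from a script. Its argument "commands" is a list of rows, each a list of 6 numbers: the shift along the tool's x, y, z in cm, then the turn, a rotation vector about the tool's x, y, z in rad. A call has 1 to 5 rows; each row shifts and turns the pose as measured when the row begins, along the tool's axes as they then stand; what a row does not reach is not made up. A row lasts 1/12 s, in which the tool goes at most 41.7 mm and 7.16 degrees, less where a joint would pass 70% of its speed; a pose out of reach is approached as far as the arm can. A call is refused whole if a number of a shift passes 4.17 or a number of a turn 0.125, either way. A call with a gripper value outside its range is refused whole. "gripper" is the finger opening in cm, from 0 to 8.54, set as the call begins (left out, the last holds). The fingers move at their own pace and stop on an object; "newtons" is the grip in N (left out, the last holds). Time passes only in rows, so rows that do not move let the fingers close. It gives the time, the measured TCP pose, the force and the opening at its end, in the units of the state.
- get_obs(): the state, without advancing time (a new reading comes with each control period).
- grab_frame(name): name is "scene" or "top" or "wrist"; returns (picture, depth): 400x640x3 uint8, blue, green, red; 400x640 float32, mm along the optical axis (not along the pixel's ray), 0 where there is no reading.
- camera_params(name): a dict with "vfov" (degrees; the focal length in pixels is half the picture's height over the tangent of half this angle, whatever the lens; pixels are square), "cx", "cy" (the principal point, pixels), "cam_to_world" (4x4, takes a point from camera to world coordinates); the wrist camera has in their place "hand_eye" (4x4, takes a point from camera to tool coordinates, whose origin is the TCP and whose axes are the flange's). Camera axes: x right, y up, looking along -z (the intrinsics and any distortion apply to the point x, -y, -z); pixel columns grow to the right and rows downward; lengths in mm; the calibration is good to about 2 mm. A picture is of the moment at which its call begins: read the wrist's pose just before it. camera_params takes no time and is no camera call.
- close_job(): hands the job in, once; it reports no verdict.
The state is a dict: "time_s": time; "joint_pos": joint angles; "qd": joint speeds; "joint_torque": joint torques, N m; "tcp_pos": TCP position; "ee_rot": TCP orientation; "force": force on the tool from outside, world axes, zero at the start; "moment": the same for the moment, N m; "grip_width": opening from 0.0 (shut) to 1.0 (fully open).
Only numpy, scipy, OpenCV 4.12 (cv2) and the standard library are available. Lean on these libraries where they do the work, as an engineer would, in place of code of your own. Each camera call takes 0.05 s, during which the arm holds its last target.

## Working session

There is one attempt and no reset: what is moved stays moved. The work goes in short steps, Python scripts to look and compute and a tool call to move; the robot and the scene stay as the last step left them, time stands still between calls to the robot, and variables do not carry over. Pictures are saved under pics/ and viewed, and the job is handed in when it is done.

Besides the shell and the picture viewer there is one more tool, called after "Call:" as name(argument=value, ...), one argument or row to a line, values as JSON. move_arm: Moves the arm, as the interface text tells. Its arguments: {"type":"object","properties":{"commands":{"type":"array","items":{"type":"array","items":{"type":"number"}}},"gripper":{"type":"number"},"newtons":{"type":"number"}},"required":["commands"]}

```bash
mkdir -p pics; ls
cat > h.py <<'E'
import numpy as np, cv2
from workcell import get_obs, grab_frame, camera_params
from scipy.spatial.transform import Rotation as R
def save(n,im): cv2.imwrite('pics/'+n+'.png',im)
def pose(o):
    T=np.eye(4);T[:3,:3]=R.from_rotvec(o['ee_rot']).as_matrix();T[:3,3]=o['tcp_pos'];return T
E
python3 - <<'E'
from h import *
o=get_obs();print({k:np.round(v,3) for k,v in o.items()})
for n in ('scene','top','wrist'):
    p=camera_params(n);print(n,p)
    a,d=grab_frame(n);save(n+'0',a);np.save(n+'0.npy',d);print(d.min(),d.max(),(d==0).mean())
E
```

```text
pics
{'time_s': np.float64(0.0), 'joint_pos': array([ 1.173,  0.291, -0.154,  1.127,  0.   ,  1.431]), 'qd': array([-0.   , -0.   ,  0.001,  0.   , -0.   , -0.001]), 'joint_torque': array([-0.0000e+00, -5.3714e+01,  3.3137e+01,  1.6000e-02, -0.0000e+00,
        0.0000e+00]), 'tcp_pos': array([134.142, 507.095, 204.541]), 'ee_rot': array([-4.050e-01, -3.115e+00,  2.000e-03]), 'force': array([ 0.711,  0.528, -0.173]), 'moment': array([-0.003,  0.018, -0.06 ]), 'grip_width': np.float64(0.998)}
scene {'vfov': 50.86631960588943, 'cx': 322.5448130765788, 'cy': 192.5644074144099, 'cam_to_world': array([[ 6.84028164e-01, -4.04493543e-01,  6.07034139e-01,
         1.31031094e+03],
       [ 7.29062700e-01,  4.06408470e-01, -5.50726552e-01,
        -6.85383661e+02],
       [-2.39384813e-02,  8.19278420e-01,  5.72895993e-01,
         8.48602489e+02],
       [ 0.00000000e+00,  0.00000000e+00,  0.00000000e+00,
         1.00000000e+00]])}
0.0 3999.8474 0.014578125
top {'vfov': 43.157200904776126, 'cx': 314.28942654296037, 'cy': 204.0650516913111, 'cam_to_world': array([[-2.68279341e-02,  9.93725830e-01, -1.08578248e-01,
         3.87738442e+02],
       [-9.99536156e-01, -2.51003704e-02,  1.72465824e-02,
         1.88605412e+01],
       [ 1.44130202e-02,  1.08990575e-01,  9.93938288e-01,
         1.58194337e+03],
       [ 0.00000000e+00,  0.00000000e+00,  0.00000000e+00,
         1.00000000e+00]])}
0.0 2497.4119 0.0040546875
wrist {'vfov': 68.5791313589251, 'cx': 320.50036942766064, 'cy': 199.08936167647065, 'hand_eye': array([[-8.17011452e-04,  9.45278019e-01,  3.26264923e-01,
         8.41717287e+01],
       [ 9.99999658e-01,  8.13380688e-04,  1.47549688e-04,
         2.01366913e-01],
       [-1.25902111e-04,  3.26264932e-01, -9.45278360e-01,
        -1.69555349e+02],
       [ 0.00000000e+00,  0.00000000e+00,  0.00000000e+00,
         1.00000000e+00]])}
0.0 1551.7594 0.0038359375
```

View pics/top0.png

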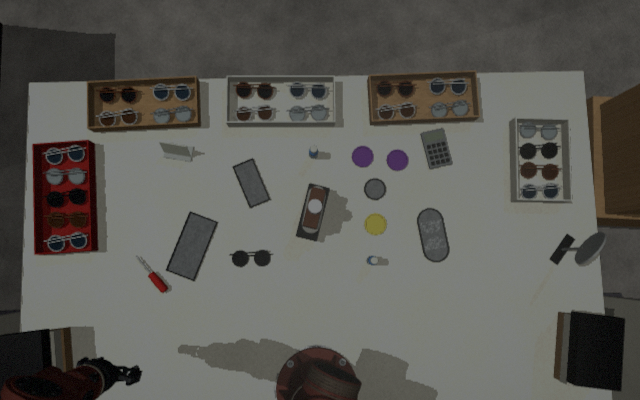

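View pics/scene0.png

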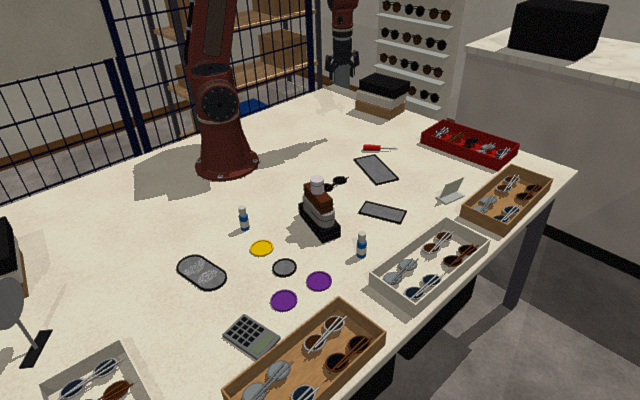

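View pics/wrist0.png

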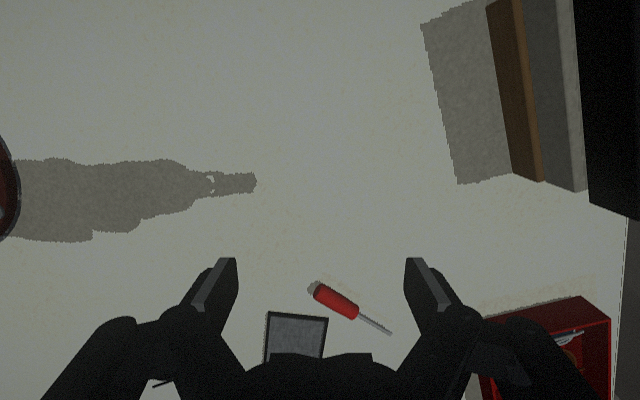

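Candidates in the top view:
- Tin's tray: dark-grey disc with black lip (375,189). Look-alikes: purple (362,157) and (397,160), yellow (376,225).
- Slim tray: small oblong (251,183). Look-alike: the calculator (437,148).
- Wide tray: large oblong (192,246).
- Oval tray: (433,235).
- Pile: (313,207).
- Sprays: (313,153) and (373,260).

Next I'll check this in a close crop and measure.

```bash
cat >> h.py <<'E'
def deproj(n,d,o=None):
    p=camera_params(n);f=200/np.tan(np.radians(p['vfov']/2))
    v,u=np.mgrid[0:400,0:640].astype(float)
    c=np.stack([(u-p['cx'])/f*d,-(v-p['cy'])/f*d,-d,np.ones_like(d)],-1)
    T=pose(o)@p['hand_eye'] if n=='wrist' else p['cam_to_world']
    return (c@T.T)[...,:3]
def rays(n,pts,z,o=None):
    # intersect pixel rays with plane z
    p=camera_params(n);f=200/np.tan(np.radians(p['vfov']/2))
    T=pose(o)@p['hand_eye'] if n=='wrist' else p['cam_to_world']
    pts=np.atleast_2d(pts).astype(float)
    c=np.stack([(pts[:,0]-p['cx'])/f,-(pts[:,1]-p['cy'])/f,-np.ones(len(pts))],-1)@T[:3,:3].T
    return T[:3,3]+c*((z-T[2,3])/c[:,2])[:,None]
E
python3 - <<'E'
from h import *
a=cv2.imread('pics/top0.png');d=np.load('top0.npy');X=deproj('top',d)
s=cv2.imread('pics/scene0.png');Xs=deproj('scene',np.load('scene0.npy'))
tbl=(np.abs(X[...,2])<25);print('table z median top',np.median(X[...,2][tbl]),X[...,2][tbl].std())
t2=(np.abs(Xs[...,2])<25)&(Xs[...,0]>200)&(Xs[...,0]<700)&(abs(Xs[...,1])<400);print('scene',np.median(Xs[...,2][t2]),Xs[...,2][t2].std())
save('crop0',cv2.resize(a[120:290,150:470],None,fx=2.5,fy=2.5,interpolation=cv2.INTER_CUBIC))
# dark blobs on table => trays
g=cv2.cvtColor(a,cv2.COLOR_BGR2GRAY)
m=((g<85)).astype(np.uint8)
for nme,(u,v) in dict(round=(375,189),slim=(251,183),wide=(192,246),oval=(433,235)).items():
    mm=np.zeros_like(m);mm[v-50:v+50,u-35:u+35]=m[v-50:v+50,u-35:u+35]
    n,l,st,c=cv2.connectedComponentsWithStats(mm)
    b=(l==l[v,u]); 
    if l[v,u]==0: print(nme,'bg',g[v,u]);continue
    cs,_=cv2.findContours(b.astype(np.uint8),cv2.RETR_EXTERNAL,cv2.CHAIN_APPROX_NONE)
    P=rays('top',max(cs,key=len)[:,0,:],5)
    r=cv2.minAreaRect(P[:,:2].astype(np.float32));print(nme,np.round(r[0],1),np.round(r[1],1),r[2],'z',np.median(X[b][:,2]), 'zscene?')
for nm,XX in(('top',X),('scene',Xs)):
  for lo,hi in((165,195),(120,150),(75,105),(30,60)):
    b=(XX[...,2]>lo)&(XX[...,2]<hi)&(XX[...,0]>350)&(XX[...,0]<650)&(abs(XX[...,1])<120)
    print(nm,lo,b.sum(),np.median(XX[b],0).round(1))
E
```

```text
table z median top 0.0015834237054832556 6.004392954945278
scene 0.9708362971709903 2.9112107274450407
round [ 604.6 -199.7] [66.4 67. ] 87.84774017333984 z 2.6168553786549182 zscene?
slim [632.5 188.6] [145.7  71.3] 21.25579833984375 z 2.226846154180066 zscene?
wide [440.6 374.6] [ 97.4 196.1] 67.79317474365234 z 2.2682731953443636 zscene?
oval [ 455.  -376.3] [169.5  84.4] 8.625303268432617 z 2.896679071746348 zscene?
top 165 163 [535.1  -6.9 178.8]
top 120 418 [520.1  -3.7 134.8]
top 75 206 [513.6   2.   91.4]
top 30 371 [495.8  11.   45. ]
scene 165 138 [542.4 -11.1 179.2]
scene 120 335 [560.5 -18.1 135.9]
scene 75 307 [578.8 -26.6  91.1]
scene 30 412 [591.7 -30.1  45.4]
```

View pics/crop0.png

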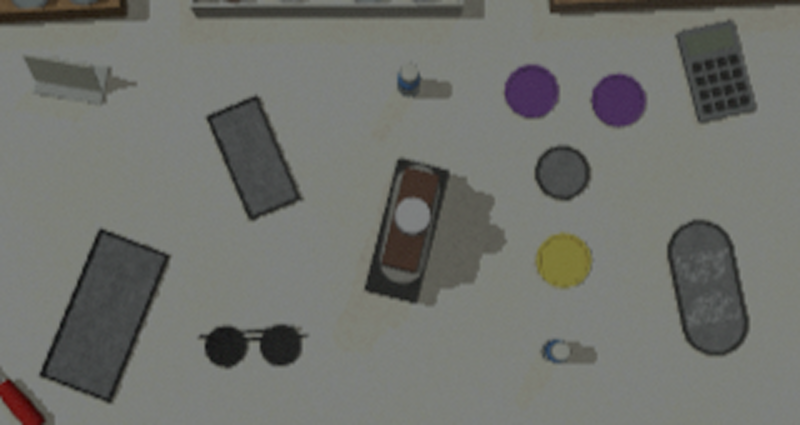

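Sizes match the listed outer dimensions (68, 144x70, 196x94 and 170x82 mm), and the crop confirms that the grey disc is the tin's tray. I'll move the wrist camera over the pile for a closer measurement.

```bash
cat >> h.py <<'E'
def st(pr=True):
    o=get_obs();T=pose(o);th=np.arctan2(-T[1,0],-T[0,0]);tilt=np.arccos(np.clip(-T[2,2],-1,1))
    if pr: print('t',round(float(o['time_s']),2),'tcp',np.round(o['tcp_pos'],1),'th',round(th,3),'tilt',round(tilt,4),'F',np.round(o['force'],1),'g',round(float(o['grip_width'])*85.4,1),'q',np.round(o['joint_pos'],2))
    return o,T
def go(x,y,z,th=None):
    o,T=st();d=T[:3,:3].T@(np.array([x,y,z])-T[:3,3])
    if th is None: th=np.arctan2(-T[1,0],-T[0,0])
    G=np.array([[-np.cos(th),-np.sin(th),0],[-np.sin(th),np.cos(th),0],[0,0,-1]])
    r=R.from_matrix(T[:3,:3].T@G).as_rotvec();
    n=int(np.ceil(max(np.linalg.norm(d)/40,np.linalg.norm(r)/.12,1)))
    print('shift cm',np.round(d/10,2),'turn',np.round(r,3),'rows',n,'each',np.round(d/10/n,2),np.round(r/n,3))
E
python3 -c "
from h import *
go(570,-10,330,-.2)"
```

```text
t 0.15 tcp [134.2 507.2 204.7] th -0.259 tilt 0.001 F [-0.3 -0.3  0.4] g 84.9 q [ 1.17  0.29 -0.15  1.13 -0.    1.43]
shift cm [-55.36 -38.86 -12.5 ] turn [-0.001 -0.    -0.059] rows 18 each [-3.08 -2.16 -0.69] [-0.    -0.    -0.003]
```

Call:
move_arm(
  commands=[
    [-3.0,-2.1,-0.7,0,0,0],
    [-3.0,-2.1,-0.7,0,0,0],
    [-3.0,-2.1,-0.7,0,0,0],
    [-3.0,-2.1,-0.7,0,0,0],
    [-3.0,-2.1,-0.7,0,0,0],
  ],
)

```text
time_s: 0.57
tcp_pos: [251.3, 365.8, 237.5]
ee_rot: [-0.388, -3.114, 0.006]
force: [1.8, 0.4, 0.4]
grip_width: 0.996
```

```bash
python3 -c "
from h import *
go(570,-10,330,-.2)"
```

```text
t 0.57 tcp [251.3 365.8 237.5] th -0.248 tilt 0.0054 F [1.8 0.4 0.4] g 85.0 q [ 0.8   0.12 -0.28  1.17  0.    1.05]
shift cm [-40.08 -28.65  -9.25] turn [-0.004 -0.003 -0.048] rows 13 each [-3.08 -2.2  -0.71] [-0.    -0.    -0.004]
```

Call:
move_arm(
  commands=[
    [-3.1,-2.2,-0.7,0,0,-0.004],
    [-3.1,-2.2,-0.7,0,0,-0.004],
    [-3.1,-2.2,-0.7,0,0,-0.004],
    [-3.1,-2.2,-0.7,0,0,-0.004],
    [-3.1,-2.2,-0.7,0,0,-0.004],
  ],
)

```text
time_s: 0.98
tcp_pos: [379.2, 214.2, 274.1]
ee_rot: [-0.352, -3.118, 0.006]
force: [1.5, 2.0, 0.4]
grip_width: 0.999
```

Call:
move_arm(
  commands=[
    [-3.1,-2.2,-0.7,0,0,-0.004],
    [-3.1,-2.2,-0.7,0,0,-0.004],
    [-3.1,-2.2,-0.7,0,0,-0.004],
    [-3.1,-2.2,-0.7,0,0,-0.004],
    [-3.1,-2.2,-0.7,0,0,-0.004],
  ],
)

```text
time_s: 1.4
tcp_pos: [511.0, 64.2, 310.8]
ee_rot: [-0.321, -3.121, 0.005]
force: [0.1, 0.6, 0.2]
grip_width: 0.999
```

```bash
python3 -c "
from h import *
go(570,-10,330,-.2)"
```

```text
t 1.4 tcp [511.   64.2 310.8] th -0.205 tilt 0.0049 F [0.1 0.6 0.2] g 85.4 q [-0.02  0.24  0.06  1.39 -0.    0.19]
shift cm [-7.28 -6.07 -1.93] turn [-0.004 -0.003 -0.005] rows 3 each [-2.43 -2.02 -0.64] [-0.001 -0.001 -0.002]
```

Call:
move_arm(
  commands=[
    [-2.4,-2.0,-0.65,0,0,0],
    [-2.4,-2.0,-0.65,0,0,0],
    [-2.4,-2.0,-0.65,-0.004,-0.003,0],
    [0,0,0,0,0,0],
  ],
)

```text
time_s: 1.73
tcp_pos: [575.3, -19.5, 329.9]
ee_rot: [0.33, 3.124, -0.001]
force: [-0.0, 0.6, -1.1]
grip_width: 1.002
```

Run:
```python
from h import *
o,T=st();a,d=grab_frame('wrist');save('w1',a);np.savez('w1.npz',d=d,p=o['tcp_pos'],r=o['ee_rot'])
st()
```

```text
t 1.73 tcp [575.3 -19.5 329.9] th -0.21 tilt 0.0008 F [-0.   0.6 -1.1] g 85.6 q [-0.16  0.36  0.28  1.48 -0.    0.05]
t 1.78 tcp [573.8 -17.7 329.4] th -0.21 tilt 0.0015 F [-1.5  0.3 -0.3] g 85.1 q [-0.16  0.36  0.27  1.48 -0.    0.05]
```

View pics/w1.png

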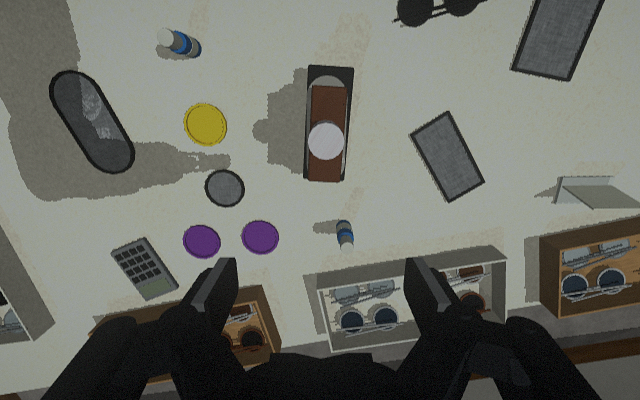

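Wrist view: tin top at (326,141) on the pile, with the brown slim case beneath it. Round tray (224,188), slim tray (447,156), oval tray (92,121) and part of the wide tray (557,35) are all visible. Now measuring from this view.

```bash
cat > seg.py <<'E'
from h import *
def load(n):
    z=np.load(n+'.npz');o=dict(tcp_pos=z['p'],ee_rot=z['r']);return cv2.imread('pics/'+n+'.png'),z['d'],o
def fit(name,cam,mask,z,o,uv):
    n,l,s,c=cv2.connectedComponentsWithStats(mask.astype(np.uint8));k=l[uv[1],uv[0]]
    if k==0: print(name,'miss');return
    cs,_=cv2.findContours((l==k).astype(np.uint8),cv2.RETR_EXTERNAL,cv2.CHAIN_APPROX_NONE)
    P=rays(cam,max(cs,key=len)[:,0,:],z,o)[:,:2].astype(np.float32)
    (c,(w,h),a)=cv2.minAreaRect(P)
    if h>w: w,h,a=h,w,a+90
    a=(a+90)%180-90
    print(name,'c',np.round(c,1),'LxW',round(w,1),round(h,1),'yaw',round(np.radians(a),3));return l==k
E
python3 - <<'E'
from seg import *
a,d,o=load('w1');X=deproj('wrist',d,o);g=cv2.cvtColor(a,cv2.COLOR_BGR2GRAY);hsv=cv2.cvtColor(a,cv2.COLOR_BGR2HSV)
zt=X[...,2]
for n,uv,box in(('round',(224,188),25),('slim',(447,156),55),('oval',(75,121),62)):
    m=np.zeros(g.shape,bool);y0,x0=max(uv[1]-box,0),max(uv[0]-box,0);m[y0:uv[1]+box,x0:uv[0]+box]=(g<95)[y0:uv[1]+box,x0:uv[0]+box]
    b=fit(n,'wrist',m,5,o,uv); 
    if b is not None: print('   z',np.median(zt[b]))
for n,lo,hi,z,uv in(('tin',165,195,180,(326,141)),('slim',122,150,136,(330,100))):
    m=(zt>lo)&(zt<hi)&(X[...,0]<650); print(m.sum());b=fit(n,'wrist',m,z,o,uv)
    if b is not None:print('   ',np.median(X[b],0))
hs=hsv[100,330],hsv[78,330],hsv[70,318],hsv[190,224],hsv[141,326],hsv[160,295]; print(hs)
E
```

```text
round c [ 604.4 -199.7] LxW 69.5 68.9 yaw -0.869
   z 4.370202281313851
slim c [633.3 189.1] LxW 148.1 72.3 yaw 0.376
   z 4.309056998797757
oval c [ 455.1 -375.6] LxW 173.5 89.6 yaw 0.174
   z 4.179726217442777
1101
tin c [537.1  -5.2] LxW 39.5 38.9 yaw -0.211
    [536.58047549  -5.63317516 180.84329459]
2193
slim c [508.8   3.7] LxW 54.8 41.7 yaw -0.27
    [502.74298655   6.11896491 136.76750942]
(array([ 11, 117,  74], dtype=uint8), array([ 30,  16, 114], dtype=uint8), array([ 0,  6, 40], dtype=uint8), array([98, 11, 90], dtype=uint8), array([ 98,   6, 162], dtype=uint8), array([ 33,  23, 110], dtype=uint8))
```

```bash
python3 - <<'E'
from seg import *
a,d,o=load('w1');X=deproj('wrist',d,o)
zt=X[...,2]
m=(zt>122)&(zt<195)&(X[...,0]<650)
fit('slim(with tin)','wrist',m,136,o,(330,100))
save('c1',cv2.resize(a[50:200,260:400],None,fx=4,fy=4,interpolation=cv2.INTER_CUBIC))
E
python3 -c "
from h import *
go(537,-5,230,-.21)"
```

```text
slim(with tin) c [538.   -4.4] LxW 115.3 44.4 yaw -0.269
t 1.78 tcp [573.8 -17.7 329.4] th -0.21 tilt 0.0015 F [-1.5  0.3 -0.3] g 85.1 q [-0.16  0.36  0.27  1.48 -0.    0.05]
shift cm [3.85 0.48 9.95] turn [-0.    -0.002  0.   ] rows 3 each [1.28 0.16 3.32] [-0.    -0.001  0.   ]
```

View pics/c1.png

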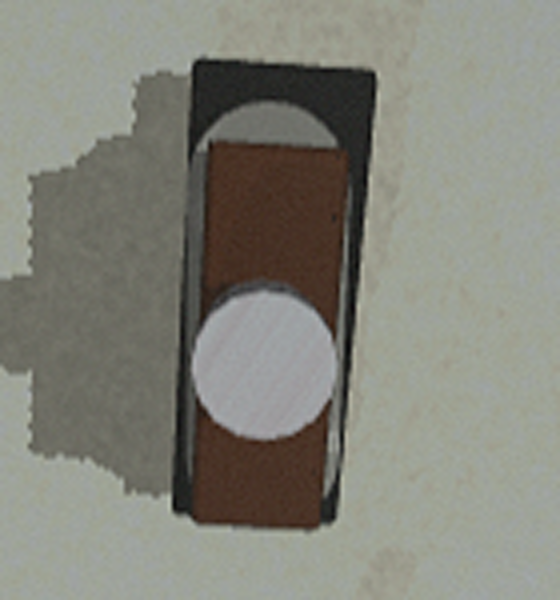

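Call:
move_arm(
  commands=[
    [1.3,0.15,3.3,0,-0.002,0],
    [1.3,0.15,3.3,0,0,0],
    [1.3,0.15,3.3,0,0,0],
    [0,0,0,0,0,0],
  ],
  gripper=8.54,
  newtons=30,
)

```text
time_s: 2.12
tcp_pos: [533.4, -3.9, 225.5]
ee_rot: [-0.331, -3.122, -0.001]
force: [-1.1, 0.4, -0.3]
grip_width: 1.004
```

```bash
python3 -c "
from h import *
go(537,-5,142,-.22)
o,T=st();a,d=grab_frame('wrist');save('w2',a)"
```

```text
t 2.12 tcp [533.4  -3.9 225.5] th -0.212 tilt 0.0017 F [-1.1  0.4 -0.3] g 85.8 q [-0.14  0.3  -0.09  1.19  0.    0.07]
shift cm [-0.39 -0.03  8.35] turn [ 0.    -0.002  0.008] rows 3 each [-0.13 -0.01  2.78] [ 0.    -0.001  0.003]
t 2.12 tcp [533.4  -3.9 225.5] th -0.212 tilt 0.0017 F [-1.1  0.4 -0.3] g 85.8 q [-0.14  0.3  -0.09  1.19  0.    0.07]
```

View pics/w2.png

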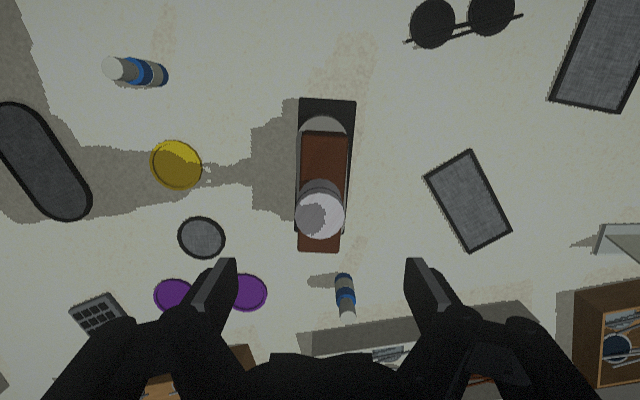

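Tin top is at (320,213), centred between the jaws (column 320). Descending.

Call:
move_arm(
  commands=[
    [-0.15,0,2.8,0,0,0.003],
    [-0.15,0,2.7,0,0,0.003],
    [-0.1,0,2.3,0,0,0],
    [0,0,0,0,0,0],
  ],
)

```text
time_s: 2.5
tcp_pos: [552.4, -5.3, 161.3]
ee_rot: [0.334, 3.099, -0.0]
force: [-0.5, 0.3, 0.7]
grip_width: 1.0
```

```bash
python3 -c "
from h import *
go(537,-5,142,-.22)"
```

```text
t 2.5 tcp [552.4  -5.3 161.3] th -0.215 tilt 0.0244 F [-0.5  0.3  0.7] g 85.4 q [-0.14  0.35 -0.19  1.01  0.    0.07]
shift cm [ 1.55 -0.3   1.89] turn [0.003 0.024 0.005] rows 1 each [ 1.55 -0.3   1.89] [0.003 0.024 0.005]
```

Call:
move_arm(
  commands=[
    [0.75,-0.15,0.4,0,0.012,0.002],
    [0.75,-0.1,0.4,0,0.012,0.002],
    [0,0,0,0,0,0],
  ],
)

```text
time_s: 2.75
tcp_pos: [541.8, -4.7, 159.2]
ee_rot: [0.341, 3.116, 0.004]
force: [-0.1, 0.2, 0.0]
grip_width: 1.0
```

```bash
python3 -c "
from h import *
go(537,-5,142,-.22)
o,T=st();a,d=grab_frame('wrist');save('w3',a)"
```

```text
t 2.75 tcp [541.8  -4.7 159.2] th -0.218 tilt 0.0077 F [-0.1  0.2  0. ] g 85.4 q [-0.15  0.35 -0.2   1.02  0.    0.07]
shift cm [ 0.47 -0.14  1.72] turn [0.003 0.007 0.002] rows 1 each [ 0.47 -0.14  1.72] [0.003 0.007 0.002]
t 2.75 tcp [541.8  -4.7 159.2] th -0.218 tilt 0.0077 F [-0.1  0.2  0. ] g 85.4 q [-0.15  0.35 -0.2   1.02  0.    0.07]
```

View pics/w3.png

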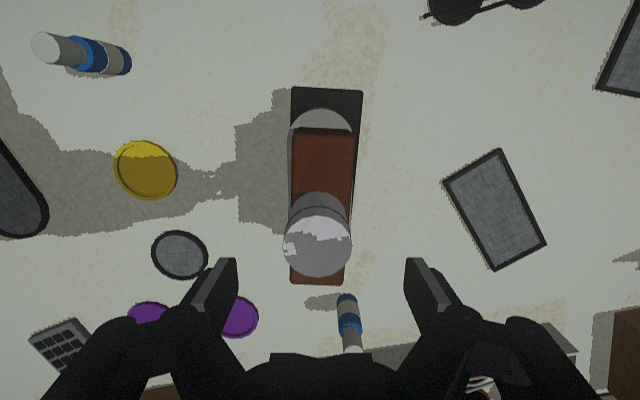

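Call:
move_arm(
  commands=[
    [0.25,-0.05,0.9,0,0.004,0],
    [0.2,-0.05,0.8,0,0.003,0],
    [0,0,0,0,0,0],
  ],
)

```text
time_s: 3.05
tcp_pos: [540.1, -5.1, 144.4]
ee_rot: [0.341, 3.116, 0.005]
force: [-1.1, -0.6, 0.0]
grip_width: 0.998
```

```bash
python3 -c "
from h import *
go(537,-5,142,-.22)"
```

```text
t 3.05 tcp [540.1  -5.1 144.4] th -0.218 tilt 0.0076 F [-1.1 -0.6  0. ] g 85.2 q [-0.15  0.35 -0.23  0.98  0.    0.07]
shift cm [ 0.31 -0.05  0.24] turn [0.004 0.007 0.002] rows 1 each [ 0.31 -0.05  0.24] [0.004 0.007 0.002]
```

Call:
move_arm(
  commands=[
    [0.3,-0.05,0.2,0.003,0.007,0],
    [0,0,0,0,0,0],
    [0,0,0,0,0,0],
  ],
)

```text
time_s: 3.3
tcp_pos: [536.3, -5.0, 141.9]
ee_rot: [-0.342, -3.121, -0.001]
force: [0.3, -0.3, -0.2]
grip_width: 1.001
```

```bash
python3 -c "
from h import *
go(537,-5,142,-.22)"
```

```text
t 3.3 tcp [536.3  -5.  141.9] th -0.218 tilt 0.0019 F [ 0.3 -0.3 -0.2] g 85.5 q [-0.15  0.36 -0.23  0.98  0.    0.07]
shift cm [-0.07  0.01 -0.01] turn [ 0.    -0.002  0.002] rows 1 each [-0.07  0.01 -0.01] [ 0.    -0.002  0.002]
```

Call:
move_arm(
  commands=[
    [0,0,0,0,0,0],
    [0,0,0,0,0,0],
    [0,0,0,0,0,0],
    [0,0,0,0,0,0],
    [0,0,0,0,0,0],
  ],
  gripper=3.0,
  newtons=30,
)

```text
time_s: 3.72
tcp_pos: [536.7, -5.1, 142.4]
ee_rot: [-0.342, -3.122, -0.0]
force: [-0.1, 0.6, -0.7]
grip_width: 0.451
```

Call:
move_arm(
  commands=[
    [0,0,0,0,0,0],
    [0,0,0,0,0,0],
    [0,0,0,0,0,0],
    [0,0,0,0,0,0],
  ],
)

```text
time_s: 4.05
tcp_pos: [536.7, -5.1, 142.3]
ee_rot: [-0.342, -3.122, -0.001]
force: [-0.5, -0.6, 0.0]
grip_width: 0.443
```

```bash
python3 -c "
from h import *
go(537,-5,200,-.22)
o,T=st();a,d=grab_frame('wrist');save('w4',a)
a,d=grab_frame('scene');save('s4',a[150:260,230:410].repeat(4,0).repeat(4,1))"
```

```text
t 4.05 tcp [536.7  -5.1 142.3] th -0.218 tilt 0.0011 F [-0.5 -0.6  0. ] g 37.8 q [-0.15  0.36 -0.23  0.99  0.    0.07]
shift cm [-0.02  0.01 -5.77] turn [ 0.    -0.001  0.002] rows 2 each [-0.01  0.01 -2.88] [ 0.    -0.001  0.001]
t 4.05 tcp [536.7  -5.1 142.3] th -0.218 tilt 0.0011 F [-0.5 -0.6  0. ] g 37.8 q [-0.15  0.36 -0.23  0.99  0.    0.07]
```

View pics/s4.png

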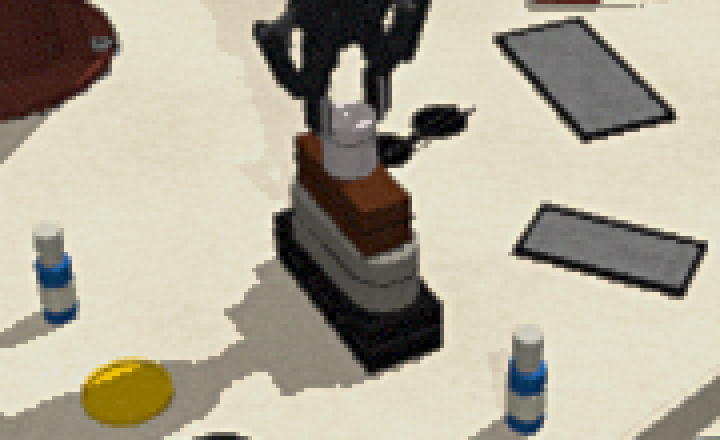

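View pics/w4.png

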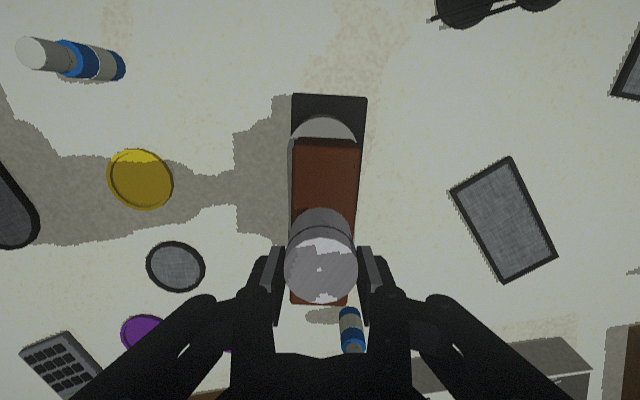

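The tin is held: the fingers stopped at about 38 mm, above the 30 mm commanded, and the pile is undisturbed. Lifting.

Call:
move_arm(
  commands=[
    [0,0,-1,0,0,0],
    [0,0,-1.5,0,0,0],
    [0,0,-2,0,0,0],
    [0,0,-1.5,0,0,0],
    [0,0,0,0,0,0],
  ],
)

```text
time_s: 4.57
tcp_pos: [535.5, -4.8, 206.0]
ee_rot: [-0.342, -3.119, -0.001]
force: [1.3, 0.6, 0.3]
grip_width: 0.447
```

```bash
python3 -c "
from h import *
go(604.5,-199.7,180,-.22)
"
```

```text
t 4.57 tcp [535.5  -4.8 206. ] th -0.218 tilt 0.0041 F [1.3 0.6 0.3] g 38.2 q [-0.15  0.31 -0.12  1.14  0.    0.07]
shift cm [-10.97 -17.53   2.55] turn [ 0.    -0.004  0.002] rows 6 each [-1.83 -2.92  0.42] [ 0.    -0.001  0.   ]
```

Call:
move_arm(
  commands=[
    [-1.8,-2.9,0,0,-0.001,0],
    [-1.8,-2.9,0,0,-0.001,0],
    [-1.8,-2.9,0,0,-0.001,0],
    [-1.8,-2.9,0.5,0,0,0],
    [-1.8,-2.9,1,0,0,0],
  ],
)

```text
time_s: 4.98
tcp_pos: [594.5, -165.2, 194.5]
ee_rot: [0.326, 3.12, 0.002]
force: [0.1, 0.5, -0.3]
grip_width: 0.45
```

```bash
python3 -c "
from h import *
go(604.5,-199.7,90,-.22)
"
```

```text
t 4.98 tcp [ 594.5 -165.2  194.5] th -0.208 tilt 0.0051 F [ 0.1  0.5 -0.3] g 38.4 q [-0.39  0.47  0.09  1.18  0.   -0.18]
shift cm [-1.64 -3.19 10.45] turn [0.002 0.005 0.012] rows 3 each [-0.55 -1.06  3.48] [0.001 0.002 0.004]
```

Call:
move_arm(
  commands=[
    [-0.5,-1.0,1.5,0,0.002,0.003],
    [-0.4,-0.9,2.0,0,0.002,0.003],
    [-0.4,-0.6,2.0,0,0.002,0.003],
    [0,0,2,0,0,0],
    [0,0,0,0,0,0],
  ],
)

```text
time_s: 5.4
tcp_pos: [602.6, -201.1, 112.0]
ee_rot: [-0.353, -3.119, -0.002]
force: [-0.3, 0.6, -1.8]
grip_width: 0.448
```

```bash
python3 -c "
from h import *
go(604.5,-199.7,50,-.22)
"
```

```text
t 5.4 tcp [ 602.6 -201.1  112. ] th -0.225 tilt 0.0031 F [-0.3  0.6 -1.8] g 38.3 q [-0.44  0.56  0.02  1.03  0.   -0.21]
shift cm [-0.17  0.17  6.2 ] turn [ 0.001 -0.003 -0.006] rows 2 each [-0.09  0.09  3.1 ] [ 0.001 -0.001 -0.003]
```

Call:
move_arm(
  commands=[
    [-0.1,0.05,1.5,0,-0.001,-0.002],
    [-0.1,0.05,2,0,-0.001,-0.002],
    [0,0.05,1.5,0,-0.001,0],
    [0,0,0.8,0,0,0],
    [0,0,0,0,0,0],
  ],
)

```text
time_s: 5.82
tcp_pos: [604.4, -198.2, 53.5]
ee_rot: [-0.346, -3.122, -0.003]
force: [-0.6, 0.1, 0.4]
grip_width: 0.45
```

```bash
python3 -c "
from h import *
go(604.5,-199.7,11,-.22)
o,T=st();a,d=grab_frame('wrist');save('w5',a)"
```

```text
t 5.82 tcp [ 604.4 -198.2   53.5] th -0.221 tilt 0.002 F [-0.6  0.1  0.4] g 38.5 q [-0.43  0.61 -0.06  0.9   0.   -0.21]
shift cm [-0.05 -0.15  4.25] turn [ 0.002 -0.001 -0.001] rows 2 each [-0.02 -0.07  2.12] [ 0.001 -0.    -0.   ]
t 5.82 tcp [ 604.4 -198.2   53.5] th -0.221 tilt 0.002 F [-0.6  0.1  0.4] g 38.5 q [-0.43  0.61 -0.06  0.9   0.   -0.21]
```

View pics/w5.png

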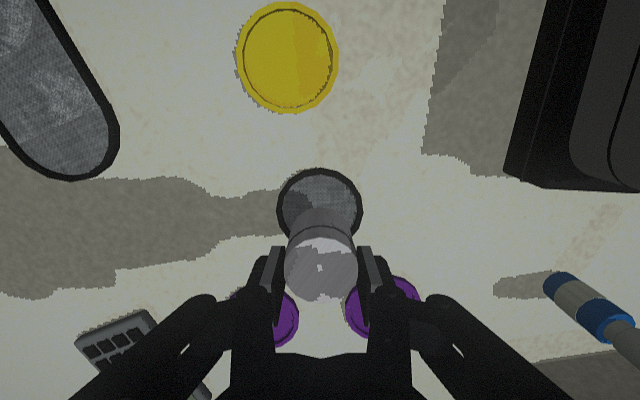

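The tin is over the grey tray (320,205), with the jaws clear of the purple look-alikes. Lowering.

Call:
move_arm(
  commands=[
    [0,-0.1,1.2,0.001,0,0],
    [0,-0.05,1.2,0,0,0],
    [0,0,1.0,0,0,0],
    [0,0,0.5,0,0,0],
    [0,0,0,0,0,0],
  ],
)

```text
time_s: 6.28
tcp_pos: [606.7, -200.6, 15.3]
ee_rot: [0.344, 3.118, -0.002]
force: [-0.6, -0.3, 0.0]
grip_width: 0.448
```

```bash
python3 -c "
from h import *
go(604.5,-199.7,9.5,-.22)"
```

```text
t 6.28 tcp [ 606.7 -200.6   15.3] th -0.22 tilt 0.0052 F [-0.6 -0.3  0. ] g 38.3 q [-0.43  0.65 -0.1   0.82  0.   -0.21]
shift cm [0.24 0.04 0.58] turn [-0.     0.005 -0.   ] rows 1 each [0.24 0.04 0.58] [-0.     0.005 -0.   ]
```

Call:
move_arm(
  commands=[
    [0.2,0,0.3,0,0.005,0],
    [0,0,0.15,0,0,0],
    [0,0,0,0,0,0],
  ],
)

```text
time_s: 6.53
tcp_pos: [604.5, -200.1, 10.1]
ee_rot: [-0.345, -3.122, 0.0]
force: [-0.3, 0.3, -0.0]
grip_width: 0.45
```

```bash
python3 -c "
from h import *
go(604.5,-199.7,9,-.22)"
```

```text
t 6.53 tcp [ 604.5 -200.1   10.1] th -0.22 tilt 0.0009 F [-0.3  0.3 -0. ] g 38.4 q [-0.43  0.66 -0.1   0.81 -0.   -0.21]
shift cm [0.01 0.04 0.11] turn [-0.    -0.001 -0.   ] rows 1 each [0.01 0.04 0.11] [-0.    -0.001 -0.   ]
```

Call:
move_arm(
  commands=[
    [0,0,0.15,0,0,0],
    [0,0,0.05,0,0,0],
    [0,0,0,0,0,0],
  ],
)

```text
time_s: 6.78
tcp_pos: [605.4, -200.5, 9.8]
ee_rot: [0.345, 3.121, -0.001]
force: [-0.2, 0.0, -0.4]
grip_width: 0.449
```

Call:
move_arm(
  commands=[
    [0.05,0,0.2,0,0.001,0],
    [0,0,0,0,0,0],
    [0,0,0,0,0,0],
  ],
)

```text
time_s: 7.03
tcp_pos: [606.7, -201.2, 10.1]
ee_rot: [0.345, 3.118, -0.003]
force: [0.2, -0.3, -0.6]
grip_width: 0.45
```

Call:
move_arm(
  commands=[
    [0,0,0,0,0,0],
    [0,0,0,0,0,0],
    [0,0,0,0,0,0],
    [0,0,0,0,0,0],
  ],
  gripper=7.0,
)

```text
time_s: 7.37
tcp_pos: [606.8, -201.3, 9.9]
ee_rot: [0.345, 3.118, -0.003]
force: [-0.3, 0.2, -0.5]
grip_width: 0.819
```

```bash
python3 -c "
from h import *
go(604.5,-199.7,90,-.22)
o,T=st();a,d=grab_frame('wrist');save('w6',a)"
```

```text
t 7.37 tcp [ 606.8 -201.3    9.9] th -0.22 tilt 0.0049 F [-0.3  0.2 -0.5] g 69.9 q [-0.43  0.66 -0.1   0.81 -0.   -0.21]
shift cm [ 0.22  0.1  -8.01] turn [-0.002  0.005 -0.   ] rows 3 each [ 0.07  0.03 -2.67] [-0.001  0.002 -0.   ]
t 7.37 tcp [ 606.8 -201.3    9.9] th -0.22 tilt 0.0049 F [-0.3  0.2 -0.5] g 69.9 q [-0.43  0.66 -0.1   0.81 -0.   -0.21]
```

View pics/w6.png

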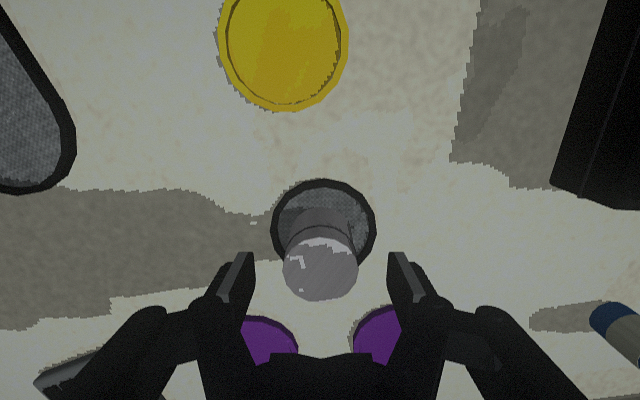

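Tin released inside the grey tray. Backing up and going to look at the pile again.

Call:
move_arm(
  commands=[
    [0,0,-1.5,0,0,0],
    [0.1,0,-3,0,0.002,0],
    [0.1,0,-4,0,0.002,0],
    [0,0,-4,0,0,0],
    [0,0,-4,0,0,0],
  ],
  gripper=8.54,
)

```text
time_s: 7.83
tcp_pos: [597.7, -197.5, 169.5]
ee_rot: [-0.343, -3.103, -0.007]
force: [0.7, -0.3, -0.2]
grip_width: 1.0
```

Call:
move_arm(
  commands=[
    [0,1,-4,0,0,0],
    [0.5,3,-2,0,0,0],
    [0.6,3.4,-1.5,0,0,0],
    [0.6,3.4,-1.5,0,0,0],
    [0,0,0,0,0,0],
  ],
)

```text
time_s: 8.25
tcp_pos: [609.5, -88.7, 273.8]
ee_rot: [-0.354, -3.117, -0.003]
force: [-0.4, -0.3, 1.0]
grip_width: 0.998
```

```bash
python3 -c "
from h import *
go(570,-30,290,-.26)"
```

```text
t 8.25 tcp [609.5 -88.7 273.8] th -0.226 tilt 0.005 F [-0.4 -0.3  1. ] g 85.2 q [-0.26  0.45  0.27  1.39  0.   -0.04]
shift cm [ 5.17  4.83 -1.59] turn [ 0.001 -0.005  0.034] rows 2 each [ 2.59  2.42 -0.79] [ 0.001 -0.002  0.017]
```

Call:
move_arm(
  commands=[
    [1.7,1.6,-0.5,0,-0.002,0.011],
    [1.7,1.6,-0.5,0,-0.002,0.011],
    [1.2,1.2,-0.4,0,0,0.011],
    [0,0,0,0,0,0],
    [0,0,0,0,0,0],
  ],
)

```text
time_s: 8.67
tcp_pos: [574.4, -31.8, 288.8]
ee_rot: [0.401, 3.114, 0.001]
force: [0.4, -0.0, -0.7]
grip_width: 1.003
```

Run:
```python
from seg import *
o,T=st();a,d=grab_frame('wrist');save('w7',a);np.savez('w7.npz',d=d,p=o['tcp_pos'],r=o['ee_rot'])
X=deproj('wrist',d,o);z=X[...,2]
def near(c,r): return (np.hypot(X[...,0]-c[0],X[...,1]-c[1])<r)
m=(z>120)&(z<150)&near((538,-4),110);v,u=np.argwhere(m).mean(0).astype(int);b=fit('slim','wrist',m,136,o,(u,v));print(np.median(X[b],0))
m=(z>30)&(z<60)&near((605,-200),50);v,u=np.argwhere(m).mean(0).astype(int);b=fit('tin','wrist',m,47,o,(u,v))
if b is not None: print(np.median(X[b],0))
```

```text
t 8.67 tcp [574.4 -31.8 288.8] th -0.256 tilt 0.0017 F [ 0.4 -0.  -0.7] g 85.7 q [-0.18  0.36  0.17  1.37  0.    0.07]
slim c [538.1  -4.4] LxW 114.7 41.7 yaw -0.269
[533.43256396  -3.52029427 136.83509214]
tin c [ 605.9 -198.2] LxW 47.7 38.4 yaw -1.056
[ 605.85941619 -198.27104421   47.69640608]
```

View pics/w7.png

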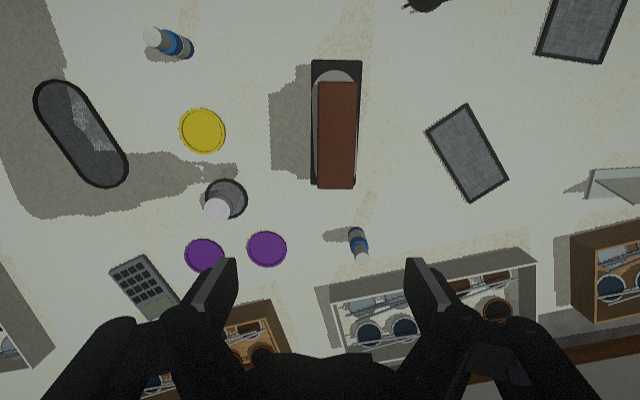

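The tin stands in its tray (top 47.7 mm; centre within about 2 mm). The slim case is at (538,-4.4), yaw -0.269.

```bash
python3 -c "
from h import *
go(538,-4.4,170,-.269)"
```

```text
t 8.72 tcp [574.5 -32.  288.8] th -0.257 tilt 0.0017 F [ 0.  -1.1  1.1] g 85.3 q [-0.18  0.36  0.17  1.37  0.    0.07]
shift cm [ 4.24  1.73 11.88] turn [0.001 0.001 0.012] rows 4 each [1.06 0.43 2.97] [0.    0.    0.003]
```

Call:
move_arm(
  commands=[
    [0.8,0.35,2.3,0,0,0.003],
    [0.8,0.35,2.3,0,0,0.003],
    [0.8,0.35,2.3,0,0,0.003],
    [0.6,0.3,2.0,0,0,0],
    [0,0,0,0,0,0],
  ],
)

```text
time_s: 9.13
tcp_pos: [550.9, -15.3, 195.1]
ee_rot: [0.421, 3.11, -0.001]
force: [-1.0, 0.8, -0.6]
grip_width: 1.003
```

```bash
python3 -c "
from h import *
go(538,-4.4,140,-.269)"
```

```text
t 9.13 tcp [550.9 -15.3 195.1] th -0.269 tilt 0.0036 F [-1.   0.8 -0.6] g 85.7 q [-0.16  0.34 -0.11  1.12 -0.    0.11]
shift cm [1.56 0.71 5.51] turn [ 0.     0.004 -0.   ] rows 2 each [0.78 0.36 2.75] [ 0.     0.002 -0.   ]
```

Call:
move_arm(
  commands=[
    [0.6,0.3,1.0,0,0.002,0],
    [0.6,0.3,1.3,0,0.002,0],
    [0.4,0.15,1.5,0,0,0],
    [0.1,0,1.5,0,0,0],
    [0,0,0,0,0,0],
  ],
)

```text
time_s: 9.55
tcp_pos: [539.8, -8.0, 142.0]
ee_rot: [0.426, 3.112, -0.002]
force: [-1.5, -0.9, -0.1]
grip_width: 1.001
```

```bash
python3 -c "
from h import *
go(538,-4.4,99,-.269)"
```

```text
t 9.55 tcp [539.8  -8.  142. ] th -0.272 tilt 0.0013 F [-1.5 -0.9 -0.1] g 85.5 q [-0.15  0.36 -0.22  0.98 -0.    0.12]
shift cm [0.27 0.31 4.3 ] turn [-0.001  0.001 -0.003] rows 2 each [0.14 0.15 2.15] [-0.     0.    -0.002]
```

Call:
move_arm(
  commands=[
    [0.3,0.3,0,0,0.001,-0.002],
    [0,0,1.2,0,0,0],
    [0,0,1.2,0,0,0],
    [0,0,1.2,0,0,0],
    [0,0,0,0,0,0],
  ],
)

```text
time_s: 9.97
tcp_pos: [543.2, -7.0, 110.8]
ee_rot: [0.426, 3.106, -0.002]
force: [-0.8, -0.1, -0.4]
grip_width: 1.001
```

```bash
python3 -c "
from h import *
go(538,-4.4,99,-.269)"
```

```text
t 9.97 tcp [543.2  -7.  110.8] th -0.272 tilt 0.0067 F [-0.8 -0.1 -0.4] g 85.5 q [-0.15  0.39 -0.27  0.9  -0.    0.13]
shift cm [0.58 0.11 1.18] turn [-0.     0.007 -0.003] rows 1 each [0.58 0.11 1.18] [-0.     0.007 -0.003]
```

Call:
move_arm(
  commands=[
    [0.5,0.1,0.5,0,0.006,-0.003],
    [0.1,0.05,0.5,0,0.001,0],
    [0,0,0,0,0,0],
  ],
)

```text
time_s: 10.22
tcp_pos: [539.8, -4.5, 103.2]
ee_rot: [0.422, 3.111, -0.001]
force: [-1.0, 0.5, -0.9]
grip_width: 0.998
```

```bash
python3 -c "
from h import *
go(538,-4.4,99,-.269)"
```

```text
t 10.22 tcp [539.8  -4.5 103.2] th -0.27 tilt 0.0025 F [-1.   0.5 -0.9] g 85.3 q [-0.14  0.39 -0.28  0.89 -0.    0.13]
shift cm [ 0.17 -0.04  0.42] turn [ 0.     0.003 -0.001] rows 1 each [ 0.17 -0.04  0.42] [ 0.     0.003 -0.001]
```

Call:
move_arm(
  commands=[
    [0.2,-0.05,0.4,0,0.003,0],
    [0,0,0,0,0,0],
    [0,0,0,0,0,0],
  ],
)

```text
time_s: 10.47
tcp_pos: [538.3, -4.4, 100.2]
ee_rot: [0.422, 3.112, 0.0]
force: [0.1, 0.7, 0.8]
grip_width: 0.997
```

```bash
python3 -c "
from h import *
go(538,-4.4,99,-.269)
a,d=grab_frame('wrist');save('w8',a)"
```

```text
t 10.47 tcp [538.3  -4.4 100.2] th -0.269 tilt 0.001 F [0.1 0.7 0.8] g 85.1 q [-0.14  0.4  -0.29  0.88  0.    0.13]
shift cm [ 0.03 -0.01  0.12] turn [ 0.     0.001 -0.   ] rows 1 each [ 0.03 -0.01  0.12] [ 0.     0.001 -0.   ]
```

View pics/w8.png

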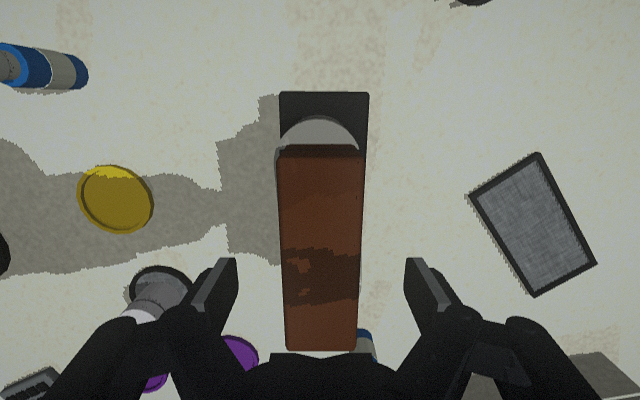

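The slim case sits centred between the jaws, with the oval below it. Closing.

Call:
move_arm(
  commands=[
    [0,0,0,0,0,0],
    [0,0,0,0,0,0],
    [0,0,0,0,0,0],
    [0,0,0,0,0,0],
    [0,0,0,0,0,0],
  ],
  gripper=3.0,
  newtons=40,
)

```text
time_s: 10.93
tcp_pos: [538.7, -4.6, 101.0]
ee_rot: [0.422, 3.111, -0.0]
force: [0.1, 0.4, -0.5]
grip_width: 0.477
```

Call:
move_arm(
  commands=[
    [0,0,0,0,0,0],
    [0,0,0,0,0,0],
    [0,0,-0.5,0,0,0],
    [0,0,-1,0,0,0],
    [0,0,0,0,0,0],
  ],
)

```text
time_s: 11.35
tcp_pos: [538.1, -4.5, 116.7]
ee_rot: [0.422, 3.113, -0.0]
force: [0.1, -0.8, -1.5]
grip_width: 0.476
```

```bash
python3 -c "
from h import *
go(538,-4.4,170,-.269)
a,d=grab_frame('scene');save('s8',a[150:260,230:410].repeat(4,0).repeat(4,1))"
```

```text
t 11.35 tcp [538.1  -4.5 116.7] th -0.269 tilt 0.0003 F [ 0.1 -0.8 -1.5] g 40.7 q [-0.14  0.38 -0.27  0.92 -0.    0.13]
shift cm [ 0.01  0.01 -5.33] turn [-0.  0. -0.] rows 2 each [ 0.    0.   -2.66] [-0.  0. -0.]
```

View pics/s8.png

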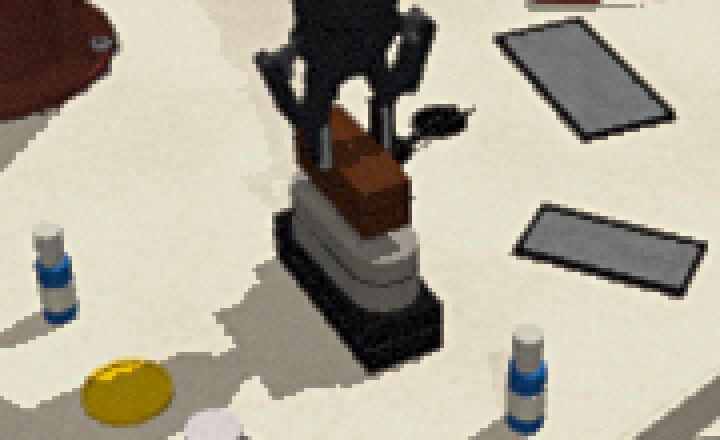

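Slim case lifted clear and level, with the pile standing. Carrying it to its tray.

Call:
move_arm(
  commands=[
    [0,0,-1.5,0,0,0],
    [0,0.3,-2,0,0,0],
    [-0.5,1.5,-1.5,0,0,-0.04],
    [-1,2.2,0,0,0,-0.08],
    [-1.2,2.2,0,0,0,-0.08],
  ],
)

```text
time_s: 11.82
tcp_pos: [575.6, 49.2, 168.6]
ee_rot: [-0.11, -3.137, 0.001]
force: [0.6, 0.1, -2.1]
grip_width: 0.475
```

```bash
python3 -c "
from h import *
go(633,189,160,.374)
"
```

```text
t 11.82 tcp [575.6  49.2 168.6] th -0.07 tilt 0.0026 F [ 0.6  0.1 -2.1] g 40.6 q [-0.04  0.41 -0.07  1.09 -0.    0.03]
shift cm [-4.75 14.35  0.84] turn [-0.    -0.003 -0.444] rows 4 each [-1.19  3.59  0.21] [-0.    -0.001 -0.111]
```

Call:
move_arm(
  commands=[
    [-0.9,2.5,0,0,0,-0.08],
    [-1.1,2.4,0,0,0,-0.08],
    [-1.3,2.3,0.2,0,0,-0.08],
    [-1.4,2.2,0.2,0,0,-0.08],
    [0,0,0,0,0,0],
  ],
)

```text
time_s: 12.23
tcp_pos: [622.2, 153.1, 165.4]
ee_rot: [-0.424, 3.111, 0.0]
force: [-0.9, -0.5, -0.9]
grip_width: 0.477
```

```bash
python3 -c "
from h import *
go(633,189,120,.374)
"
```

```text
t 12.23 tcp [622.2 153.1 165.4] th 0.271 tilt 0.0018 F [-0.9 -0.5 -0.9] g 40.7 q [ 0.13  0.53  0.12  1.15  0.   -0.14]
shift cm [-2.    3.17  4.55] turn [-0.     0.002 -0.103] rows 2 each [-1.    1.58  2.27] [-0.     0.001 -0.051]
```

Call:
move_arm(
  commands=[
    [-0.8,1.2,0.5,0,0.001,-0.045],
    [-0.9,1.1,1.2,0,0.001,-0.045],
    [-0.5,0.7,1.5,0,0,-0.013],
    [0,0,1.5,0,0,0],
    [0,0,0,0,0,0],
  ],
)

```text
time_s: 12.65
tcp_pos: [634.9, 190.9, 116.9]
ee_rot: [-0.592, 3.085, -0.001]
force: [-0.9, -0.2, -2.0]
grip_width: 0.476
```

```bash
python3 -c "
from h import *
go(633,189,60,.374)
"
```

```text
t 12.65 tcp [634.9 190.9 116.9] th 0.379 tilt 0.0011 F [-0.9 -0.2 -2. ] g 40.7 q [ 0.18  0.61  0.11  1.08 -0.   -0.2 ]
shift cm [ 0.25 -0.1   5.69] turn [-0.001  0.001  0.005] rows 2 each [ 0.12 -0.05  2.85] [-0.     0.     0.003]
```

Call:
move_arm(
  commands=[
    [0.1,-0.05,1.5,0,0,0.003],
    [0.1,-0.05,1.5,0,0,0.002],
    [0,0,1.5,0,0,0],
    [0,0,1,0,0,0],
    [0,0,0,0,0,0],
  ],
)

```text
time_s: 13.07
tcp_pos: [633.7, 187.3, 62.8]
ee_rot: [-0.577, 3.086, -0.002]
force: [-0.9, -0.8, -0.0]
grip_width: 0.473
```

```bash
python3 -c "
from h import *
go(633,189,14,.374)
a,d=grab_frame('wrist');save('w9',a)"
```

```text
t 13.07 tcp [633.7 187.3  62.8] th 0.37 tilt 0.0025 F [-0.9 -0.8 -0. ] g 40.4 q [ 0.18  0.64  0.03  0.96 -0.   -0.19]
shift cm [0.02 0.19 4.88] turn [-0.002  0.002 -0.004] rows 2 each [0.01 0.1  2.44] [-0.001  0.001 -0.002]
```

View pics/w9.png

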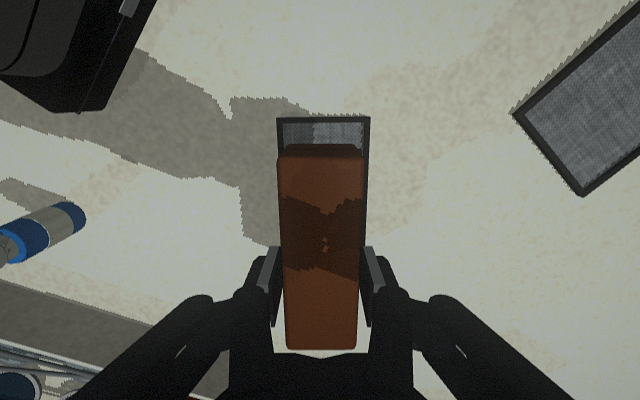

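The case is aligned over the slim tray. Lowering.

Call:
move_arm(
  commands=[
    [0,0.1,1.2,-0.001,0.001,-0.002],
    [0,0.1,1.2,0,0.001,-0.002],
    [0.05,0,1.2,0,0.002,0],
    [0.05,0,0.6,0,0.002,0],
    [0,0,0,0,0,0],
  ],
)

```text
time_s: 13.53
tcp_pos: [634.7, 188.9, 21.1]
ee_rot: [-0.582, 3.086, -0.002]
force: [0.9, -0.2, -1.4]
grip_width: 0.477
```

```bash
python3 -c "
from h import *
go(633,189,12,.374)"
```

```text
t 13.53 tcp [634.7 188.9  21.1] th 0.373 tilt 0.0018 F [ 0.9 -0.2 -1.4] g 40.7 q [ 0.18  0.69 -0.01  0.87 -0.   -0.19]
shift cm [0.15 0.08 0.91] turn [-0.002  0.001 -0.001] rows 1 each [0.15 0.08 0.91] [-0.002  0.001 -0.001]
```

Call:
move_arm(
  commands=[
    [0.15,0.05,0.4,0,0.001,0],
    [0.1,0,0.4,0,0.001,0],
    [0,0,0,0,0,0],
    [0,0,0,0,0,0],
  ],
)

```text
time_s: 13.87
tcp_pos: [632.1, 188.5, 12.2]
ee_rot: [0.582, -3.086, 0.003]
force: [0.2, -0.5, -0.8]
grip_width: 0.474
```

```bash
python3 -c "
from h import *
go(633,189,12,.374)"
```

```text
t 13.87 tcp [632.1 188.5  12.2] th 0.373 tilt 0.0024 F [ 0.2 -0.5 -0.8] g 40.5 q [ 0.18  0.69 -0.02  0.86 -0.   -0.19]
shift cm [-0.11  0.01  0.02] turn [-0.002 -0.002 -0.001] rows 1 each [-0.11  0.01  0.02] [-0.002 -0.002 -0.001]
```

Call:
move_arm(
  commands=[
    [0,0,0.15,0,0,0],
    [0,0,0,0,0,0],
  ],
)

```text
time_s: 14.03
tcp_pos: [632.4, 188.5, 12.5]
ee_rot: [0.583, -3.087, 0.003]
force: [0.2, -0.0, -1.1]
grip_width: 0.475
```

Call:
move_arm(
  commands=[
    [0,0,0.15,0,0,0],
    [0,0,0,0,0,0],
  ],
)

```text
time_s: 14.2
tcp_pos: [633.3, 188.6, 12.3]
ee_rot: [-0.582, 3.085, -0.004]
force: [0.4, -1.2, -0.7]
grip_width: 0.475
```

It won't go lower than 12.3 mm, so the case is on the floor. Releasing.

Call:
move_arm(
  commands=[
    [0,0,0,0,0,0],
    [0,0,0,0,0,0],
    [0,0,0,0,0,0],
    [0,0,0,0,0,0],
  ],
  gripper=7.0,
)

```text
time_s: 14.53
tcp_pos: [633.8, 188.7, 12.4]
ee_rot: [-0.582, 3.084, -0.004]
force: [-0.2, 0.8, 0.0]
grip_width: 0.823
```

Call:
move_arm(
  commands=[
    [0,0,-1.5,0,0,0],
    [0,0,-3,0,0,0],
    [0,0,-4,0,0,0],
    [0,0,-4,0,0,0],
    [0,0,-4,0,0,0],
  ],
  gripper=8.54,
)

```text
time_s: 14.95
tcp_pos: [626.3, 187.6, 171.7]
ee_rot: [0.579, -3.07, 0.003]
force: [2.1, 0.8, 0.2]
grip_width: 0.999
```

```bash
python3 -c "
from h import *
go(590,-15,270,-.2)
"
```

```text
t 14.95 tcp [626.3 187.6 171.7] th 0.373 tilt 0.0173 F [2.1 0.8 0.2] g 85.3 q [ 0.18  0.57  0.2   1.22 -0.   -0.19]
shift cm [ 10.93 -17.54  -9.66] turn [-0.004 -0.017  0.573] rows 6 each [ 1.82 -2.92 -1.61] [-0.001 -0.003  0.095]
```

Call:
move_arm(
  commands=[
    [1.5,-2.4,-2.0,0,-0.01,0.08],
    [1.2,-2.6,-1.5,0,-0.007,0.08],
    [1.0,-2.7,-1.3,0,0,0.08],
    [0.8,-2.8,-1.3,0,0,0.08],
    [0.5,-2.8,-1.3,0,0,0.08],
  ],
)

```text
time_s: 15.37
tcp_pos: [608.0, 47.7, 257.1]
ee_rot: [0.051, 3.128, 0.005]
force: [0.7, -0.9, 0.1]
grip_width: 0.998
```

```bash
python3 -c "
from h import *
go(590,-15,270,-.2)
"
```

```text
t 15.37 tcp [608.   47.7 257.1] th -0.033 tilt 0.0138 F [ 0.7 -0.9  0.1] g 85.2 q [-0.04  0.43  0.18  1.31  0.   -0.01]
shift cm [ 1.58 -6.32 -1.34] turn [0.004 0.013 0.167] rows 2 each [ 0.79 -3.16 -0.67] [0.002 0.007 0.084]
```

Call:
move_arm(
  commands=[
    [0.7,-2.2,-0.5,0,0.007,0.08],
    [0.4,-2.2,-0.5,0,0.006,0.06],
    [0.1,-1.2,-0.3,0,0,0.02],
    [0,0,0,0,0,0],
    [0,0,0,0,0,0],
  ],
)

```text
time_s: 15.78
tcp_pos: [590.5, -15.1, 274.2]
ee_rot: [0.327, 3.118, 0.005]
force: [-0.4, 0.3, 0.2]
grip_width: 0.996
```

Run:
```python
from seg import *
o,T=st();a,d=grab_frame('wrist');save('w10',a);np.savez('w10.npz',d=d,p=o['tcp_pos'],r=o['ee_rot'])
X=deproj('wrist',d,o);z=X[...,2]
def near(c,r): return (np.hypot(X[...,0]-c[0],X[...,1]-c[1])<r)
m=(z>78)&(z<105)&near((538,-4),110);v,u=np.argwhere(m).mean(0).astype(int);b=fit('oval','wrist',m,92,o,(u,v));print(np.median(X[b],0))
m=(z>33)&(z<62)&near((633,189),80);v,u=np.argwhere(m).mean(0).astype(int);b=fit('slim','wrist',m,47,o,(u,v));print(np.median(X[b],0))
```

```text
t 15.78 tcp [590.5 -15.1 274.2] th -0.209 tilt 0.007 F [-0.4  0.3  0.2] g 85.1 q [-0.15  0.39  0.17  1.35  0.    0.06]
oval c [537.1  -3.8] LxW 141.0 54.1 yaw -0.223
[531.24434489  -2.81979375  92.91640629]
slim c [631.8 185.1] LxW 119.6 45.1 yaw 0.374
[628.00902464 184.32349068  47.7769182 ]
```

View pics/w10.png

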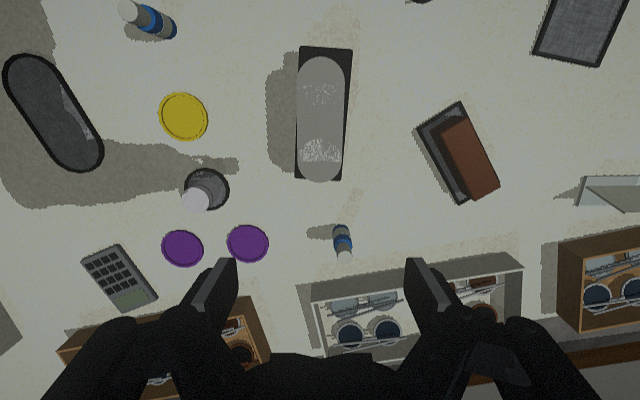

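The slim case lies in its tray: top 47.8 mm, centre about 4 mm off, yaw matched. The oval case is at (537,-3.8), yaw -0.223, top 92.9 mm.

```bash
python3 -c "
from h import *
go(537,-3.8,120,-.223)"
```

```text
t 15.83 tcp [590.5 -14.8 274.2] th -0.209 tilt 0.0068 F [ 0.2 -1.   0.3] g 85.5 q [-0.15  0.39  0.17  1.35  0.    0.06]
shift cm [ 5.55 -0.09 15.38] turn [0.004 0.006 0.014] rows 5 each [ 1.11 -0.02  3.08] [0.001 0.001 0.003]
```

Call:
move_arm(
  commands=[
    [1.1,0,2.5,0,0.003,0.003],
    [1.1,0,2.5,0,0.003,0.003],
    [1.1,0,2.5,0,0,0.003],
    [1.0,0,2.0,0,0,0],
    [0,0,0,0,0,0],
  ],
)

```text
time_s: 16.25
tcp_pos: [548.8, 0.5, 174.1]
ee_rot: [0.322, 3.124, 0.008]
force: [0.1, -0.0, -0.1]
grip_width: 0.998
```

```bash
python3 -c "
from h import *
go(537,-3.8,105,-.223)"
```

```text
t 16.25 tcp [5.488e+02 5.000e-01 1.741e+02] th -0.205 tilt 0.0055 F [ 0.1 -0.  -0.1] g 85.3 q [-0.14  0.35 -0.15  1.07  0.01  0.07]
shift cm [ 1.07 -0.7   6.9 ] turn [0.005 0.001 0.018] rows 2 each [ 0.53 -0.35  3.45] [0.003 0.    0.009]
```

Call:
move_arm(
  commands=[
    [0.4,-0.2,1.5,0.003,0,0.006],
    [0.4,-0.2,1.5,0.003,0,0.006],
    [0.4,-0.2,1.5,0,0,0.006],
    [0.4,0,1.5,0,0,0],
    [0,0,0,0,0,0],
  ],
)

```text
time_s: 16.67
tcp_pos: [535.2, 2.8, 114.4]
ee_rot: [0.333, 3.12, 0.0]
force: [-0.2, -0.4, 0.2]
grip_width: 1.001
```

```bash
python3 -c "
from h import *
go(537,-3.8,54,-.223)"
```

```text
t 16.67 tcp [535.2   2.8 114.4] th -0.213 tilt 0.0036 F [-0.2 -0.4  0.2] g 85.4 q [-0.13  0.38 -0.28  0.91  0.    0.08]
shift cm [-0.3  -0.61  6.04] turn [0.001 0.004 0.01 ] rows 2 each [-0.15 -0.31  3.02] [0.    0.002 0.005]
```

Call:
move_arm(
  commands=[
    [-0.2,-0.6,0,0,0.004,0.01],
    [0,0,1.2,0,0,0],
    [0,0,1.2,0,0,0],
    [0,0,1.2,0,0,0],
    [0,0,0,0,0,0],
  ],
)

```text
time_s: 17.08
tcp_pos: [543.6, -3.7, 83.8]
ee_rot: [0.343, 3.115, 0.001]
force: [-0.9, 0.2, 0.3]
grip_width: 1.0
```

```bash
python3 -c "
from h import *
go(537,-3.8,54,-.223)"
```

```text
t 17.08 tcp [543.6  -3.7  83.8] th -0.219 tilt 0.0078 F [-0.9  0.2  0.3] g 85.4 q [-0.14  0.42 -0.31  0.84  0.    0.08]
shift cm [ 0.67 -0.16  2.97] turn [0.001 0.008 0.004] rows 1 each [ 0.67 -0.16  2.97] [0.001 0.008 0.004]
```

Call:
move_arm(
  commands=[
    [0.5,-0.1,0.8,0,0.007,0.004],
    [0.2,0,0.8,0,0.002,0],
    [0.2,0,0.7,0,0.002,0],
    [0,0,0,0,0,0],
  ],
)

```text
time_s: 17.42
tcp_pos: [537.8, -3.3, 62.5]
ee_rot: [0.35, 3.121, 0.003]
force: [-1.4, -0.4, 0.0]
grip_width: 1.003
```

```bash
python3 -c "
from h import *
go(537,-3.8,54,-.223)"
```

```text
t 17.42 tcp [537.8  -3.3  62.5] th -0.223 tilt 0.0019 F [-1.4 -0.4  0. ] g 85.7 q [-0.14  0.44 -0.34  0.79  0.    0.08]
shift cm [ 0.07 -0.07  0.85] turn [ 0.002  0.001 -0.   ] rows 1 each [ 0.07 -0.07  0.85] [ 0.002  0.001 -0.   ]
```

Call:
move_arm(
  commands=[
    [0.1,-0.05,0.4,0.002,0.001,0],
    [0.1,0,0.4,0,0.001,0],
    [0,0,0,0,0,0],
  ],
)

```text
time_s: 17.67
tcp_pos: [535.8, -3.4, 54.2]
ee_rot: [-0.35, -3.121, 0.0]
force: [-0.5, 0.2, -0.7]
grip_width: 1.002
```

```bash
python3 -c "
from h import *
go(537,-3.8,54,-.223)
a,d=grab_frame('wrist');save('w11',a)"
```

```text
t 17.67 tcp [535.8  -3.4  54.2] th -0.223 tilt 0.0012 F [-0.5  0.2 -0.7] g 85.6 q [-0.14  0.44 -0.35  0.77 -0.    0.08]
shift cm [-0.13 -0.01  0.02] turn [-0.    -0.001 -0.   ] rows 1 each [-0.13 -0.01  0.02] [-0.    -0.001 -0.   ]
```

View pics/w11.png

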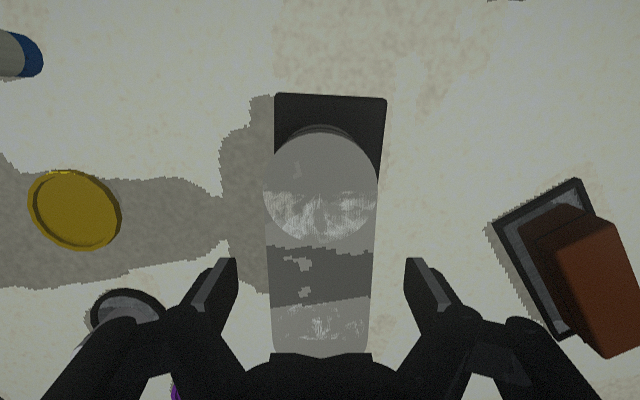

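The oval case is centred between the jaws. Closing and lifting.

Call:
move_arm(
  commands=[
    [0,0,0,0,0,0],
    [0,0,0,0,0,0],
    [0,0,0,0,0,0],
    [0,0,0,0,0,0],
    [0,0,0,0,0,0],
  ],
  gripper=4.2,
  newtons=45,
)

```text
time_s: 18.13
tcp_pos: [536.7, -3.5, 55.6]
ee_rot: [0.35, 3.121, -0.001]
force: [0.7, 0.6, -0.3]
grip_width: 0.615
```

Call:
move_arm(
  commands=[
    [0,0,0,0,0,0],
    [0,0,-0.5,0,0,0],
    [0,0,-1,0,0,0],
    [0,0,0,0,0,0],
  ],
)

```text
time_s: 18.47
tcp_pos: [536.3, -3.5, 71.7]
ee_rot: [-0.35, -3.122, 0.001]
force: [1.0, 0.8, -0.2]
grip_width: 0.617
```

```bash
python3 -c "
from h import *
go(537,-3.8,140,-.223)
a,d=grab_frame('scene');save('s11',a[150:260,230:410].repeat(4,0).repeat(4,1))"
```

```text
t 18.47 tcp [536.3  -3.5  71.7] th -0.223 tilt 0.0004 F [ 1.   0.8 -0.2] g 52.7 q [-0.14  0.42 -0.33  0.81 -0.    0.08]
shift cm [-0.07 -0.02 -6.83] turn [-0. -0. -0.] rows 2 each [-0.04 -0.01 -3.42] [-0. -0. -0.]
```

View pics/s11.png

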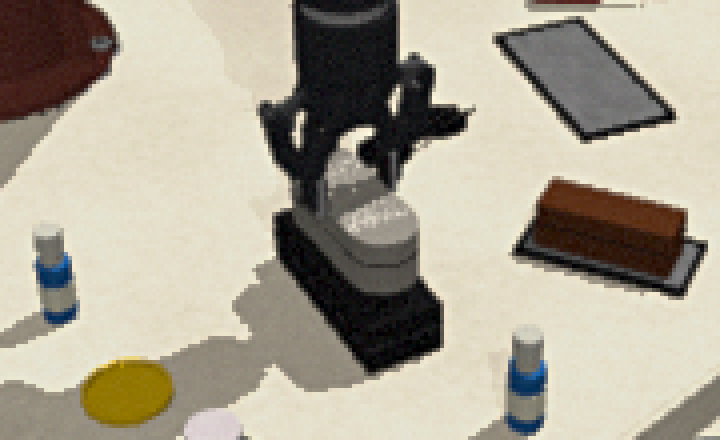

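Lifted clear. Carrying it high, with the underside above the 85 mm bottles.

Call:
move_arm(
  commands=[
    [0,0,-2,0,0,0],
    [0,0,-3,0,0,0],
    [0,-0.5,-2.5,0,0,-0.02],
    [0.1,-2.5,-1.5,0,0,-0.04],
    [0.2,-2.8,0,0,0,-0.04],
  ],
)

```text
time_s: 18.93
tcp_pos: [521.5, -57.3, 164.1]
ee_rot: [-0.181, -3.133, -0.001]
force: [0.7, -1.3, -0.2]
grip_width: 0.613
```

```bash
python3 -c "
from h import *
go(455,-376,155,.16)
"
```

```text
t 18.93 tcp [521.5 -57.3 164.1] th -0.115 tilt 0.0035 F [ 0.7 -1.3 -0.2] g 52.4 q [-0.25  0.32 -0.22  1.03  0.   -0.13]
shift cm [  2.93 -32.43   0.9 ] turn [ 0.001 -0.003 -0.275] rows 9 each [ 0.33 -3.6   0.1 ] [ 0.    -0.    -0.031]
```

Call:
move_arm(
  commands=[
    [0.3,-3.2,0,0,0,-0.028],
    [0.4,-3.2,0,0,0,-0.028],
    [0.5,-3.2,0,0,0,-0.028],
    [0.6,-3.2,0,0,0,-0.028],
    [0.7,-3.2,0,0,0,-0.028],
  ],
)

```text
time_s: 19.35
tcp_pos: [487.5, -221.1, 167.2]
ee_rot: [-0.06, 3.139, -0.001]
force: [0.1, 0.6, -0.3]
grip_width: 0.613
```

```bash
python3 -c "
from h import *
go(455,-376,155,.16)
"
```

```text
t 19.35 tcp [ 487.5 -221.1  167.2] th 0.038 tilt 0.0025 F [ 0.1  0.6 -0.3] g 52.4 q [-0.56  0.33 -0.2   1.04  0.   -0.6 ]
shift cm [  3.84 -15.35   1.22] turn [-0.001  0.002 -0.122] rows 4 each [ 0.96 -3.84  0.31] [-0.     0.001 -0.031]
```

Call:
move_arm(
  commands=[
    [0.7,-3.0,0.2,0,0,-0.026],
    [0.8,-3.0,0.2,0,0,-0.026],
    [0.8,-3.0,0.2,0,0,-0.026],
    [0.9,-3.0,0.2,0,0,-0.026],
    [0,0,0,0,0,0],
  ],
)

```text
time_s: 19.77
tcp_pos: [461.7, -355.0, 159.7]
ee_rot: [-0.227, 3.13, -0.007]
force: [-0.3, 0.9, -0.9]
grip_width: 0.614
```

Run:
```python
from seg import *
go(455,-376,110,.16)
o,T=st();a,d=grab_frame('wrist');save('w12',a);np.savez('w12.npz',d=d,p=o['tcp_pos'],r=o['ee_rot'])
```

```text
t 19.77 tcp [ 461.7 -355.   159.7] th 0.145 tilt 0.0058 F [-0.3  0.9 -0.9] g 52.4 q [-0.78  0.42 -0.08  1.06  0.   -0.93]
shift cm [ 0.98 -1.96  4.97] turn [-0.005  0.003 -0.015] rows 2 each [ 0.49 -0.98  2.49] [-0.002  0.002 -0.008]
t 19.77 tcp [ 461.7 -355.   159.7] th 0.145 tilt 0.0058 F [-0.3  0.9 -0.9] g 52.4 q [-0.78  0.42 -0.08  1.06  0.   -0.93]
```

View pics/w12.png

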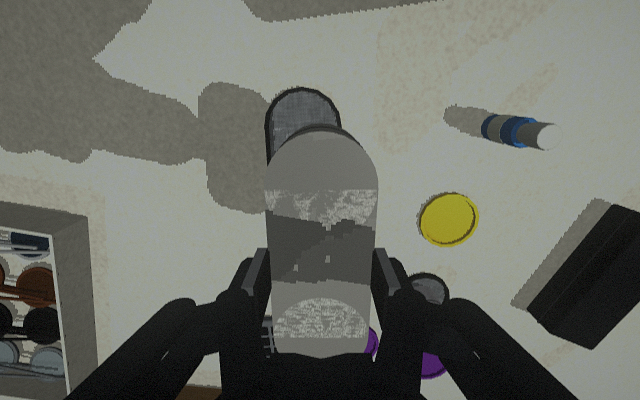

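Run:
```python
from seg import *
for n in('w1','w7','w10'):
    a,d,o=load(n);g=cv2.cvtColor(a,cv2.COLOR_BGR2GRAY)
    X=rays('wrist',np.stack(np.meshgrid(range(640),range(400)),-1).reshape(-1,2),5,o).reshape(400,640,3)
    m=(g<48)&(np.hypot(X[...,0]-455,X[...,1]+376)<95)
    P=X[m][:,:2].astype(np.float32);(c,(w,h),ang)=cv2.minAreaRect(P);mom=np.cov((P-P.mean(0)).T);w_,V=np.linalg.eigh(mom)
    print(n,m.sum(),c,w,h,np.radians(ang),'pca',np.arctan(V[1,1]/V[0,1]),P.mean(0))
```

```text
w1 1123 (454.99786376953125, -375.64227294921875) 170.74826049804688 86.15715789794922 0.15573986291409805 pca 0.21358391553776584 [ 449.7365 -376.6097]
w7 1306 (455.0338134765625, -375.1495361328125) 170.87417602539062 86.99002838134766 0.14826638374981999 pca 0.21937450395808336 [ 449.8178  -375.62668]
w10 1765 (454.90142822265625, -375.68426513671875) 171.37449645996094 87.30603790283203 0.14701161875747235 pca 0.19873351018261193 [ 445.04352 -376.7868 ]
```

Oval tray: (455,-375.7), yaw 0.15.

Call:
move_arm(
  commands=[
    [0.4,-0.7,0.8,-0.002,0.001,-0.002],
    [0.3,-0.7,1.3,-0.002,0.001,-0.002],
    [0.3,-0.5,1.5,0,0.001,0],
    [0,0,1.5,0,0,0],
    [0,0,0,0,0,0],
  ],
)

```text
time_s: 20.23
tcp_pos: [454.6, -371.9, 104.1]
ee_rot: [-0.235, 3.133, 0.004]
force: [-1.3, 1.8, -1.4]
grip_width: 0.614
```

```bash
python3 -c "
from h import *
go(455,-375.7,60,.15)
"
```

```text
t 20.23 tcp [ 454.6 -371.9  104.1] th 0.15 tilt 0.0027 F [-1.3  1.8 -1.4] g 52.5 q [-0.81  0.48 -0.14  0.95  0.   -0.96]
shift cm [ 0.02 -0.39  4.41] turn [ 0.003  0.    -0.   ] rows 2 each [ 0.01 -0.2   2.21] [ 0.001  0.    -0.   ]
```

Call:
move_arm(
  commands=[
    [0,-0.3,1.2,0.002,0,0],
    [0,-0.1,1.2,0,0,0],
    [0,0,1.2,0,0,0],
    [0,0,1,0,0,0],
    [0,0,0,0,0,0],
  ],
)

```text
time_s: 20.65
tcp_pos: [455.5, -372.5, 54.9]
ee_rot: [0.242, -3.131, -0.005]
force: [-1.0, 1.3, -1.4]
grip_width: 0.612
```

```bash
python3 -c "
from h import *
go(455,-375.7,18,.15)
o,T=st();a,d=grab_frame('wrist');save('w13',a)"
```

```text
t 20.65 tcp [ 455.5 -372.5   54.9] th 0.154 tilt 0.0033 F [-1.   1.3 -1.4] g 52.3 q [-0.81  0.53 -0.2   0.84  0.   -0.96]
shift cm [ 0.1  -0.32  3.69] turn [ 0.003 -0.001  0.004] rows 1 each [ 0.1  -0.32  3.69] [ 0.003 -0.001  0.004]
t 20.65 tcp [ 455.5 -372.5   54.9] th 0.154 tilt 0.0033 F [-1.   1.3 -1.4] g 52.3 q [-0.81  0.53 -0.2   0.84  0.   -0.96]
```

View pics/w13.png

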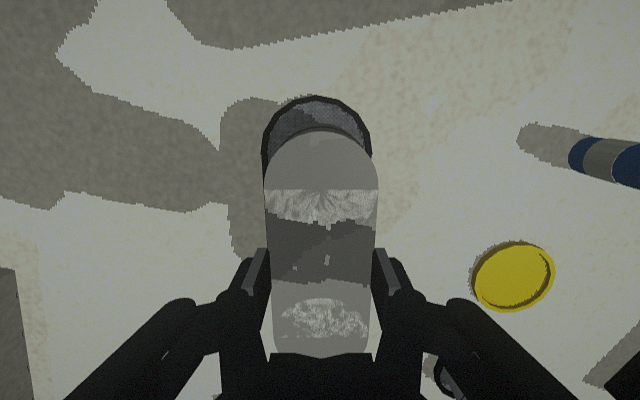

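Well aligned over the oval tray. I'll add a 3 mm shift in y and lower.

Call:
move_arm(
  commands=[
    [0.1,-0.3,0.8,0.002,0,0.002],
    [0,-0.1,1.0,0.001,0,0.002],
    [0,0,1.0,0,0,0],
    [0,0,0.7,0,0,0],
    [0,0,0,0,0,0],
  ],
)

```text
time_s: 21.12
tcp_pos: [456.9, -378.1, 19.6]
ee_rot: [-0.236, 3.131, -0.006]
force: [0.4, -0.2, -2.1]
grip_width: 0.614
```

```bash
python3 -c "
from h import *
go(455,-375.7,12.5,.15)"
```

```text
t 21.12 tcp [ 456.9 -378.1   19.6] th 0.15 tilt 0.0041 F [ 0.4 -0.2 -2.1] g 52.4 q [-0.81  0.57 -0.23  0.76 -0.   -0.96]
shift cm [0.15 0.27 0.71] turn [-0.004  0.002  0.   ] rows 1 each [0.15 0.27 0.71] [-0.004  0.002  0.   ]
```

Call:
move_arm(
  commands=[
    [0.15,0.2,0.3,-0.003,0.002,0],
    [0,0,0.3,0,0,0],
    [0,0,0,0,0,0],
  ],
)

```text
time_s: 21.37
tcp_pos: [454.7, -376.0, 12.6]
ee_rot: [0.236, -3.132, -0.0]
force: [0.0, 0.1, -1.3]
grip_width: 0.616
```

```bash
python3 -c "
from h import *
go(455,-375.7,12.5,.15)"
```

```text
t 21.37 tcp [ 454.7 -376.    12.6] th 0.15 tilt 0.0012 F [ 0.   0.1 -1.3] g 52.6 q [-0.81  0.58 -0.24  0.75 -0.   -0.96]
shift cm [-0.04  0.03  0.01] turn [ 0.    -0.001  0.   ] rows 1 each [-0.04  0.03  0.01] [ 0.    -0.001  0.   ]
```

Call:
move_arm(
  commands=[
    [0,0,0.15,0,0,0],
    [0,0,0.1,0,0,0],
    [0,0,0,0,0,0],
  ],
)

```text
time_s: 21.62
tcp_pos: [454.8, -376.2, 12.9]
ee_rot: [0.236, -3.132, 0.002]
force: [1.0, 1.5, -0.7]
grip_width: 0.613
```

Call:
move_arm(
  commands=[
    [0,0,0,0,0,0],
    [0,0,0,0,0,0],
    [0,0,0,0,0,0],
    [0,0,0,0,0,0],
  ],
  gripper=7.8,
)

```text
time_s: 21.95
tcp_pos: [455.7, -377.1, 13.9]
ee_rot: [-0.236, 3.131, -0.005]
force: [-0.8, 0.2, -0.5]
grip_width: 0.914
```

Call:
move_arm(
  commands=[
    [0,0,-1.5,0,0,0],
    [0,0,-3,0,0,0],
    [0,0,-4,0,0,0],
    [0,0,-4,0,0,0],
    [0,0,-4,0,0,0],
  ],
  gripper=8.54,
)

```text
time_s: 22.37
tcp_pos: [450.8, -371.8, 174.9]
ee_rot: [0.235, -3.122, -0.018]
force: [1.4, -1.0, 0.5]
grip_width: 0.999
```

Run:
```python
from seg import *
go(590,-15,250,-.2)
o,T=st();a,d=grab_frame('wrist');save('w14',a)
```

```text
t 22.37 tcp [ 450.8 -371.8  174.9] th 0.15 tilt 0.0155 F [ 1.4 -1.   0.5] g 85.3 q [-0.81  0.43 -0.02  1.13 -0.   -0.96]
shift cm [-19.03  33.29  -7.29] turn [ 0.01  -0.012  0.35 ] rows 10 each [-1.9   3.33 -0.73] [ 0.001 -0.001  0.035]
t 22.37 tcp [ 450.8 -371.8  174.9] th 0.15 tilt 0.0155 F [ 1.4 -1.   0.5] g 85.3 q [-0.81  0.43 -0.02  1.13 -0.   -0.96]
```

View pics/w14.png

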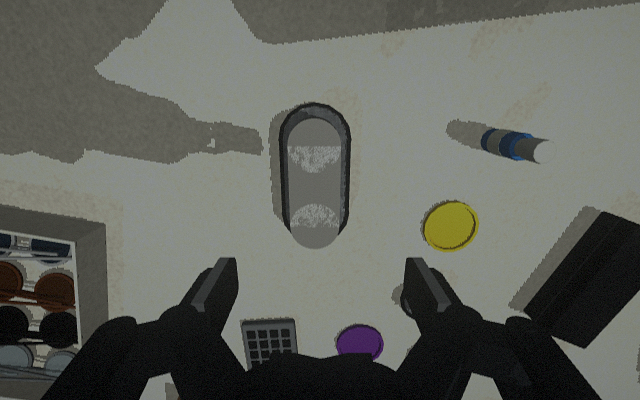

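The oval case lies in its tray. On to the last one.

Call:
move_arm(
  commands=[
    [-1.7,3.0,-0.7,0.005,-0.006,0.033],
    [-1.6,3.1,-0.7,0.005,-0.006,0.033],
    [-1.5,3.2,-0.7,0,0,0.033],
    [-1.4,3.2,-0.7,0,0,0.033],
    [-1.2,3.3,-0.7,0,0,0.033],
  ],
)

```text
time_s: 22.83
tcp_pos: [516.8, -214.1, 223.5]
ee_rot: [0.049, 3.123, -0.023]
force: [0.8, 0.0, 0.6]
grip_width: 0.998
```

Call:
move_arm(
  commands=[
    [-1.1,3.3,-0.7,0,0,0.033],
    [-1.0,3.3,-0.7,0,0,0.033],
    [-0.9,3.3,-0.7,0,0,0.033],
    [-0.8,3.3,-0.7,0,0,0.033],
    [0,0,0,0,0,0],
  ],
)

```text
time_s: 23.25
tcp_pos: [568.7, -73.6, 253.5]
ee_rot: [0.263, 3.108, -0.019]
force: [0.0, -0.3, -0.6]
grip_width: 1.0
```

Run:
```python
from seg import *
go(590,-15,250,-.2)
```

```text
t 23.25 tcp [568.7 -73.6 253.5] th -0.169 tilt 0.0259 F [ 0.  -0.3 -0.6] g 85.4 q [-0.25  0.34  0.05  1.25 -0.01 -0.08]
shift cm [-1.11  6.14  0.32] turn [-0.01   0.024  0.031] rows 2 each [-0.55  3.07  0.16] [-0.005  0.012  0.016]
```

Call:
move_arm(
  commands=[
    [-0.4,2.2,0,-0.005,0.012,0.012],
    [-0.4,2.2,0,-0.005,0.008,0.012],
    [-0.3,1.5,0,0,0.004,0.007],
    [0,0,0,0,0,0],
    [0,0,0,0,0,0],
  ],
)

```text
time_s: 23.67
tcp_pos: [591.6, -12.8, 253.3]
ee_rot: [0.308, 3.126, -0.0]
force: [-0.3, -0.7, -0.5]
grip_width: 1.002
```

Run:
```python
from seg import *
o,T=st();a,d=grab_frame('wrist');save('w15',a);np.savez('w15.npz',d=d,p=o['tcp_pos'],r=o['ee_rot'])
X=deproj('wrist',d,o);z=X[...,2]
def near(c,r): return (np.hypot(X[...,0]-c[0],X[...,1]-c[1])<r)
m=(z>33)&(z<60)&near((538,-4),110);v,u=np.argwhere(m).mean(0).astype(int);b=fit('wide','wrist',m,46,o,(u,v));print(np.median(X[b],0))
m=(z>35)&(z<64)&near((455,-376),90);print(m.sum());v,u=np.argwhere(m).mean(0).astype(int);b=fit('oval','wrist',m,49,o,(u,v));print(np.median(X[b],0))
```

```text
t 23.67 tcp [591.6 -12.8 253.3] th -0.196 tilt 0.0003 F [-0.3 -0.7 -0.5] g 85.6 q [-0.15  0.4   0.13  1.3  -0.    0.05]
wide c [534.6  -1.2] LxW 167.1 65.6 yaw -0.276
[5.25858794e+02 4.39692575e-01 4.68519898e+01]
3978
oval c [ 463.1 -368.6] LxW 127.6 67.9 yaw 0.13
[ 473.59544917 -360.35519523   49.48923738]
```

View pics/w15.png

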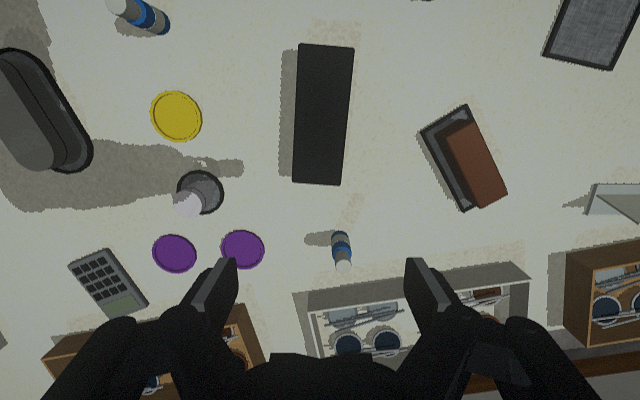

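The wide case is at (534.6,-1.2), yaw -0.276, top 46.9 mm. Going to it.

```bash
python3 -c "
from h import *
go(534.6,-1.2,100,-.276)"
```

```text
t 23.72 tcp [591.4 -13.  253.3] th -0.197 tilt 0.0002 F [ 0.1  0.1 -0.6] g 85.8 q [-0.15  0.4   0.13  1.3   0.    0.05]
shift cm [ 5.81  0.04 15.33] turn [0.    0.    0.079] rows 5 each [1.16 0.01 3.07] [0.    0.    0.016]
```

Call:
move_arm(
  commands=[
    [1.1,0.15,2.5,0,0,0.02],
    [1.1,0.1,2.5,0,0,0.02],
    [1.1,0.1,2.5,0,0,0.02],
    [1.1,0,2.5,0,0,0.02],
    [1.0,0,2.0,0,0,0],
  ],
)

```text
time_s: 24.13
tcp_pos: [542.1, -2.4, 133.3]
ee_rot: [0.444, 3.098, -0.002]
force: [1.1, -0.2, 0.2]
grip_width: 1.001
```

```bash
python3 -c "
from h import *
go(534.6,-1.2,75,-.276)"
```

```text
t 24.13 tcp [542.1  -2.4 133.3] th -0.285 tilt 0.0125 F [ 1.1 -0.2  0.2] g 85.5 q [-0.14  0.36 -0.25  0.95 -0.    0.15]
shift cm [ 0.83 -0.1   5.82] turn [ 0.     0.012 -0.009] rows 2 each [ 0.41 -0.05  2.91] [ 0.     0.006 -0.004]
```

Call:
move_arm(
  commands=[
    [0.5,-0.05,1.0,0,0.006,-0.004],
    [0.3,-0.05,1.3,0,0.006,-0.004],
    [0.2,0,1.3,0,0.002,0],
    [0.1,0,1.3,0,0.002,0],
    [0,0,0,0,0,0],
  ],
)

```text
time_s: 24.55
tcp_pos: [522.8, -4.5, 78.1]
ee_rot: [-0.438, -3.099, 0.001]
force: [-1.1, 0.1, -0.0]
grip_width: 1.002
```

```bash
python3 -c "
from h import *
go(534.6,-1.2,8,-.276)
a,d=grab_frame('wrist');save('w16',a)"
```

```text
t 24.55 tcp [522.8  -4.5  78.1] th -0.281 tilt 0.0118 F [-1.1  0.1 -0. ] g 85.6 q [-0.15  0.4  -0.35  0.83 -0.    0.13]
shift cm [-1.12  0.66  7.  ] turn [-0.002 -0.012 -0.005] rows 2 each [-0.56  0.33  3.5 ] [-0.001 -0.006 -0.003]
```

View pics/w16.png

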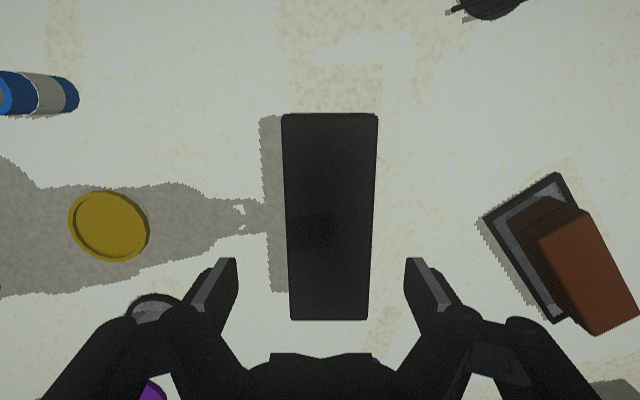

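Call:
move_arm(
  commands=[
    [-0.8,0.5,0,0,-0.01,-0.004],
    [-0.3,0.2,0.6,0,-0.002,-0.001],
    [0,0,0.6,0,0,0],
    [0,0,0,0,0,0],
  ],
)

```text
time_s: 24.93
tcp_pos: [539.8, -2.5, 69.3]
ee_rot: [0.433, 3.103, -0.004]
force: [-0.7, 0.3, 0.4]
grip_width: 1.001
```

```bash
python3 -c "
from h import *
go(534.6,-1.2,8,-.276)"
```

```text
t 24.93 tcp [539.8  -2.5  69.3] th -0.277 tilt 0.0085 F [-0.7  0.3  0.4] g 85.4 q [-0.14  0.43 -0.34  0.8  -0.    0.14]
shift cm [ 0.58 -0.01  6.12] turn [-0.001  0.008 -0.001] rows 2 each [ 0.29 -0.01  3.06] [-0.001  0.004 -0.001]
```

Call:
move_arm(
  commands=[
    [0.3,0,0.8,0,0.005,0],
    [0.2,0,1.0,0,0.002,0],
    [0.2,0,1.0,0,0.002,0],
    [0.1,0,0.8,0,0.002,0],
    [0,0,0,0,0,0],
  ],
)

```text
time_s: 25.35
tcp_pos: [531.6, 0.0, 29.7]
ee_rot: [-0.433, -3.108, 0.002]
force: [-1.0, -0.7, -0.1]
grip_width: 1.002
```

```bash
python3 -c "
from h import *
go(534.6,-1.2,8,-.276)
a,d=grab_frame('wrist');save('w17',a)"
```

```text
t 25.35 tcp [531.6   0.   29.7] th -0.277 tilt 0.0035 F [-1.  -0.7 -0.1] g 85.6 q [-0.14  0.47 -0.39  0.71 -0.    0.14]
shift cm [-0.33 -0.03  2.17] turn [-0.001 -0.003 -0.001] rows 1 each [-0.33 -0.03  2.17] [-0.001 -0.003 -0.001]
```

View pics/w17.png

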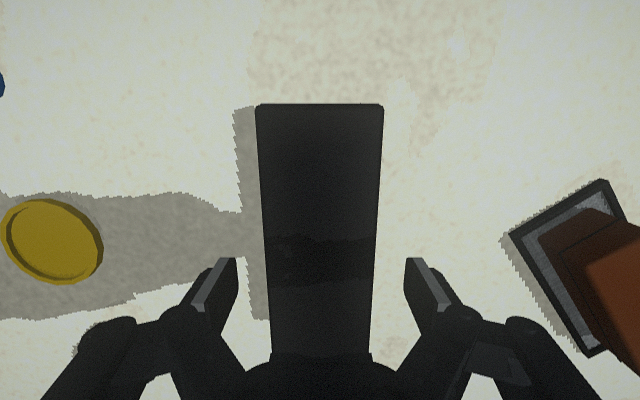

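Jaws centred around the wide case (columns 265 to 375). Descending to grasp height.

Call:
move_arm(
  commands=[
    [-0.25,-0.05,0.8,0,-0.003,0],
    [0,0,0.7,0,0,0],
    [0.05,0,0.4,0,0.001,0],
    [0,0,0,0,0,0],
  ],
)

```text
time_s: 25.73
tcp_pos: [534.2, -1.3, 9.6]
ee_rot: [-0.433, -3.111, 0.002]
force: [0.6, -0.5, -0.3]
grip_width: 0.999
```

```bash
python3 -c "
from h import *
go(534.6,-1.2,8,-.276)"
```

```text
t 25.73 tcp [534.2  -1.3   9.6] th -0.277 tilt 0.0014 F [ 0.6 -0.5 -0.3] g 85.3 q [-0.14  0.5  -0.41  0.67 -0.    0.14]
shift cm [-0.04  0.02  0.16] turn [-0.001  0.    -0.001] rows 1 each [-0.04  0.02  0.16] [-0.001  0.    -0.001]
```

Call:
move_arm(
  commands=[
    [0,0,0,0,0,0],
    [0,0,0,0,0,0],
    [0,0,0,0,0,0],
    [0,0,0,0,0,0],
    [0,0,0,0,0,0],
  ],
  gripper=5.4,
  newtons=50,
)

```text
time_s: 26.15
tcp_pos: [534.5, -1.3, 10.4]
ee_rot: [0.433, 3.111, -0.002]
force: [0.2, -0.4, -1.4]
grip_width: 0.743
```

Call:
move_arm(
  commands=[
    [0,0,0,0,0,0],
    [0,0,-0.5,0,0,0],
    [0,0,-1,0,0,0],
    [0,0,0,0,0,0],
  ],
)

```text
time_s: 26.48
tcp_pos: [534.4, -1.3, 26.6]
ee_rot: [0.433, 3.112, -0.002]
force: [0.7, 1.0, 0.2]
grip_width: 0.748
```

```bash
python3 -c "
from h import *
go(440.6,374.6,120,-.387)
a,d=grab_frame('scene');save('s17',a[100:260,200:460].repeat(3,0).repeat(3,1))"
```

```text
t 26.48 tcp [534.4  -1.3  26.6] th -0.277 tilt 0.0014 F [0.7 1.  0.2] g 63.8 q [-0.14  0.48 -0.39  0.71 -0.    0.14]
shift cm [19.29 33.58 -9.39] turn [-0.001  0.     0.11 ] rows 10 each [ 1.93  3.36 -0.94] [-0.     0.     0.011]
```

View pics/s17.png

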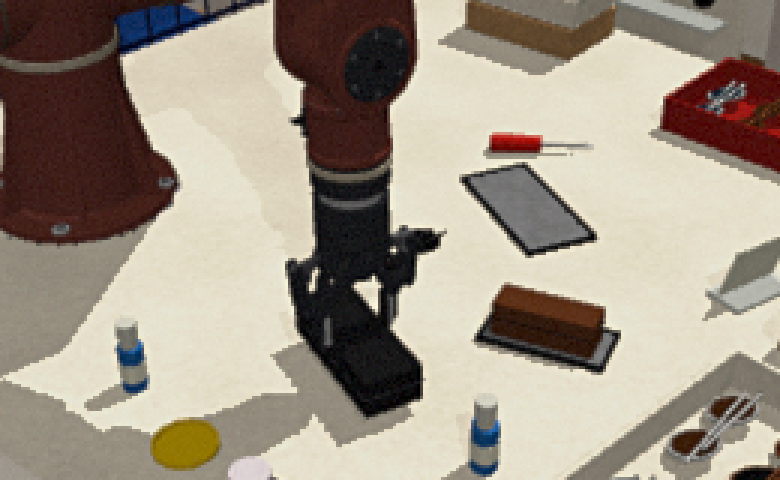

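Lifted. Raising to about z 130 and carrying it to the wide tray.

Call:
move_arm(
  commands=[
    [0,0,-2,0,0,0],
    [0,0,-3,0,0,0],
    [0.3,1,-3,0,0,0],
    [1.2,2.6,-1,0,0,0.01],
    [1.8,3.0,0,0,0,0.012],
  ],
)

```text
time_s: 26.95
tcp_pos: [521.4, 68.6, 119.5]
ee_rot: [-0.479, -3.104, 0.004]
force: [-0.2, 0.2, -1.1]
grip_width: 0.749
```

```bash
python3 -c "
from h import *
go(440.6,374.6,120,-.387)"
```

```text
t 26.95 tcp [521.4  68.6 119.5] th -0.306 tilt 0.0025 F [-0.2  0.2 -1.1] g 64.0 q [-0.01  0.36 -0.29  0.92 -0.    0.3 ]
shift cm [16.94 26.74 -0.11] turn [-0.002 -0.     0.081] rows 8 each [ 2.12  3.34 -0.01] [-0.   -0.    0.01]
```

Call:
move_arm(
  commands=[
    [1.9,3.1,0,0,0,0.009],
    [1.9,3.1,0,0,0,0.009],
    [1.9,3.1,0,0,0,0.009],
    [1.9,3.1,0,0,0,0.009],
    [1.9,3.1,0,0,0,0.009],
  ],
)

```text
time_s: 27.37
tcp_pos: [480.9, 252.1, 122.3]
ee_rot: [0.56, 3.086, -0.001]
force: [1.1, 0.1, -0.4]
grip_width: 0.749
```

```bash
python3 -c "
from h import *
go(440.6,374.6,110,-.387)"
```

```text
t 27.37 tcp [480.9 252.1 122.3] th -0.359 tilt 0.0057 F [ 1.1  0.1 -0.4] g 64.0 q [ 0.35  0.38 -0.25  0.93 -0.    0.71]
shift cm [ 8.08 10.05  1.19] turn [0.001 0.006 0.028] rows 4 each [2.02 2.51 0.3 ] [0.    0.001 0.007]
```

Call:
move_arm(
  commands=[
    [1.8,2.3,0,0,0.002,0.007],
    [1.8,2.3,0,0,0.002,0.007],
    [1.8,2.3,0.2,0,0.002,0.007],
    [1.5,1.6,0.2,0,0,0.007],
    [0,0,0,0,0,0],
  ],
)

```text
time_s: 27.78
tcp_pos: [442.6, 368.1, 118.8]
ee_rot: [0.597, 3.084, 0.006]
force: [-0.6, -0.3, -0.5]
grip_width: 0.744
```

Run:
```python
from seg import *
go(440.6,374.6,80,-.387)
o,T=st();a,d=grab_frame('wrist');save('w18',a);np.savez('w18.npz',d=d,p=o['tcp_pos'],r=o['ee_rot'])
```

```text
t 27.78 tcp [442.6 368.1 118.8] th -0.383 tilt 0.004 F [-0.6 -0.3 -0.5] g 63.5 q [ 0.57  0.44 -0.16  0.96  0.    0.95]
shift cm [0.43 0.51 3.88] turn [ 0.004 -0.     0.004] rows 1 each [0.43 0.51 3.88] [ 0.004 -0.     0.004]
t 27.78 tcp [442.6 368.1 118.8] th -0.383 tilt 0.004 F [-0.6 -0.3 -0.5] g 63.5 q [ 0.57  0.44 -0.16  0.96  0.    0.95]
```

View pics/w18.png

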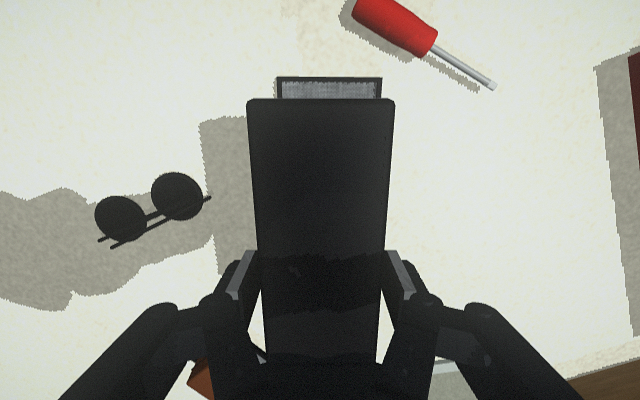

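Run:
```python
from seg import *
a,d,o=load('w18');P=rays('wrist',[(276,77.5),(382,77.5)],6,o)[:,:2];print(P,np.hypot(*(P[1]-P[0])))
v=P[0]-P[1];th=np.arctan2(-v[0],v[1]) ;print('dir',th)
for t in(-.387,):
    print(P.mean(0)+98*np.array([np.cos(t),np.sin(t)]))
```

```text
[[334.01057663 369.87602668]
 [369.32709793 457.48576212]] 94.46016313856934
dir 2.7584065412762437
[442.42129249 376.69452024]
```

The near edge of the tray gives width 94.5 mm, yaw -0.383 and centre (442.4,376.7). That agrees with the top view to about 2.5 mm, so I'll aim for (441.5,375.7).

Call:
move_arm(
  commands=[
    [0.2,0.5,0.5,0.003,0,0.001],
    [0.1,0.2,1.2,0,0,0],
    [0,0,1.3,0,0,0],
    [0,0,1.3,0,0,0],
    [0,0,0,0,0,0],
  ],
)

```text
time_s: 28.25
tcp_pos: [445.4, 372.3, 74.3]
ee_rot: [0.602, 3.081, -0.0]
force: [-1.5, -0.7, -1.4]
grip_width: 0.747
```

```bash
python3 -c "
from h import *
go(441.5,375.7,30,-.384)"
```

```text
t 28.25 tcp [445.4 372.3  74.3] th -0.386 tilt 0.0022 F [-1.5 -0.7 -1.4] g 63.8 q [ 0.57  0.49 -0.21  0.87 -0.    0.96]
shift cm [0.5  0.17 4.43] turn [ 0.     0.002 -0.002] rows 2 each [0.25 0.08 2.21] [ 0.     0.001 -0.001]
```

Call:
move_arm(
  commands=[
    [0.4,0.15,0.8,0,0.002,0],
    [0.1,0,1.0,0,0,0],
    [0,0,1.0,0,0,0],
    [0,0,0.8,0,0,0],
    [0,0,0,0,0,0],
  ],
)

```text
time_s: 28.67
tcp_pos: [442.7, 374.1, 35.8]
ee_rot: [0.608, 3.081, 0.001]
force: [-0.5, 0.2, -1.3]
grip_width: 0.744
```

```bash
python3 -c "
from h import *
go(441.5,375.7,14,-.384)
a,d=grab_frame('wrist');save('w19',a)"
```

```text
t 28.67 tcp [442.7 374.1  35.8] th -0.39 tilt 0.0009 F [-0.5  0.2 -1.3] g 63.5 q [ 0.58  0.54 -0.25  0.78 -0.    0.97]
shift cm [0.17 0.1  2.18] turn [ 0.     0.001 -0.006] rows 1 each [0.17 0.1  2.18] [ 0.     0.001 -0.006]
```

View pics/w19.png

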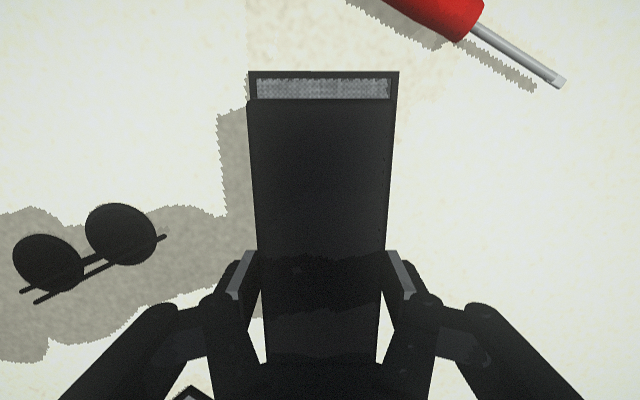

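The tray sits about 2 mm toward +y of the case. I'll correct that and lower.

Call:
move_arm(
  commands=[
    [0.15,0.25,0.6,0,0.001,-0.003],
    [0.05,0,0.7,0,0.001,0],
    [0,0,0.5,0,0,0],
    [0,0,0,0,0,0],
  ],
)

```text
time_s: 29.05
tcp_pos: [442.7, 378.3, 17.6]
ee_rot: [0.603, 3.083, 0.004]
force: [0.5, -0.5, -1.9]
grip_width: 0.741
```

```bash
python3 -c "
from h import *
go(441.5,376.2,13.4,-.384)"
```

```text
t 29.05 tcp [442.7 378.3  17.6] th -0.386 tilt 0.0024 F [ 0.5 -0.5 -1.9] g 63.3 q [ 0.58  0.56 -0.26  0.74  0.    0.97]
shift cm [ 0.04 -0.24  0.42] turn [ 0.002 -0.    -0.002] rows 1 each [ 0.04 -0.24  0.42] [ 0.002 -0.    -0.002]
```

Call:
move_arm(
  commands=[
    [0.05,-0.2,0.25,0.002,0,0],
    [0,0,0.2,0,0,0],
    [0,0,0,0,0,0],
  ],
)

```text
time_s: 29.3
tcp_pos: [441.6, 376.7, 13.0]
ee_rot: [0.602, 3.083, 0.001]
force: [0.3, 0.8, 1.7]
grip_width: 0.747
```

```bash
python3 -c "
from h import *
go(441.5,376.2,13.4,-.384)"
```

```text
t 29.3 tcp [441.6 376.7  13. ] th -0.386 tilt 0.0006 F [0.3 0.8 1.7] g 63.8 q [ 0.58  0.56 -0.27  0.73  0.    0.97]
shift cm [-0.01 -0.05 -0.04] turn [ 0.001  0.    -0.002] rows 1 each [-0.01 -0.05 -0.04] [ 0.001  0.    -0.002]
```

Call:
move_arm(
  commands=[
    [0,0,0.05,0,0,0],
    [0,0,0,0,0,0],
  ],
)

```text
time_s: 29.47
tcp_pos: [441.7, 376.7, 13.1]
ee_rot: [0.602, 3.083, 0.001]
force: [-0.5, -0.0, -0.8]
grip_width: 0.748
```

Call:
move_arm(
  commands=[
    [0,0,0,0,0,0],
    [0,0,0,0,0,0],
    [0,0,0,0,0,0],
    [0,0,0,0,0,0],
    [0,0,0,0,0,0],
  ],
  gripper=8.54,
)

```text
time_s: 29.88
tcp_pos: [442.4, 377.1, 13.6]
ee_rot: [0.602, 3.081, 0.003]
force: [0.2, 0.1, 0.1]
grip_width: 1.0
```

```bash
python3 -c "
from h import *
st()
a,d=grab_frame('wrist');save('w20',a)"
```

```text
t 29.88 tcp [442.4 377.1  13.6] th -0.386 tilt 0.0028 F [0.2 0.1 0.1] g 85.4 q [ 0.58  0.56 -0.27  0.73  0.    0.97]
```

View pics/w20.png

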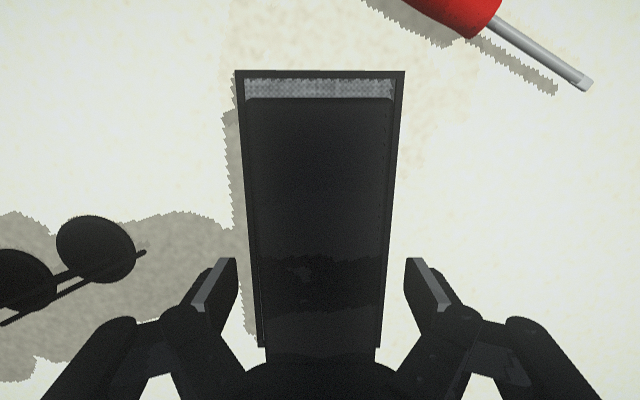

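The wide case sits inside its tray. Retreating straight up, then a final check.

Call:
move_arm(
  commands=[
    [0,0,-1.2,0,0,0],
    [0,0,-2,0,0,0],
    [0,0,-3,0,0,0],
    [0,0,-4,0,0,0],
    [0,0,-4,0,0,0],
  ],
)

```text
time_s: 30.35
tcp_pos: [436.4, 373.1, 151.1]
ee_rot: [-0.601, -3.073, 0.016]
force: [0.9, 0.7, 0.2]
grip_width: 0.999
```

Call:
move_arm(
  commands=[
    [-2,-2,-3,0,0,0],
    [-2,-2,-3,0,0,0],
    [-2,-2,-3,0,0,0],
    [-1,-1,-1,0,0,0],
    [0,0,0,0,0,0],
  ],
)

```text
time_s: 30.77
tcp_pos: [479.3, 282.3, 264.4]
ee_rot: [0.596, 3.084, -0.004]
force: [-0.0, 0.0, -1.0]
grip_width: 0.999
```

Run:
```python
from seg import *
o,T=st()
for n in('wrist','top','scene'):
    a,d=grab_frame(n);save('f_'+n,a);X=deproj(n,d,o);z=X[...,2]
    for nm,c,h,r in(('tin',(604.5,-199.7),47,45),('slim',(633,189),47,80),('oval',(455,-375.7),49,90),('wide',(441.5,375.7),49,105)):
        m=(z>h-8)&(z<h+8)&(np.hypot(X[...,0]-c[0],X[...,1]-c[1])<r)
        if m.sum()<80: print(n,nm,'not seen');continue
        nn,l,s,_=cv2.connectedComponentsWithStats(m.astype(np.uint8));k=1+s[1:,4].argmax();v,u=np.argwhere(l==k)[0]
        b=fit(n+' '+nm,n,l==k,h,o,(u,v));print('   z',np.median(z[b]).round(1))
```

```text
t 30.77 tcp [479.3 282.3 264.4] th -0.382 tilt 0.0025 F [-0.  0. -1.] g 85.3 q [ 0.4   0.33  0.06  1.3  -0.    0.78]
wrist tin c [ 599.9 -200.3] LxW 50.6 26.1 yaw -1.111
   z 47.7
wrist slim c [630.8 189.7] LxW 117.5 45.2 yaw 0.374
   z 47.8
wrist oval not seen
wrist wide c [441.6 376.3] LxW 166.2 66.3 yaw -0.385
   z 49.9
top tin c [ 604.8 -201.8] LxW 37.4 36.9 yaw -0.821
   z 46.3
top slim c [629.9 186.8] LxW 115.7 41.8 yaw 0.377
   z 45.8
top oval c [ 453.3 -376. ] LxW 140.4 56.4 yaw 0.148
   z 48.2
top wide not seen
scene tin c [ 611.3 -203.7] LxW 42.8 42.3 yaw -1.307
   z 46.7
scene slim c [636.6 182.1] LxW 117.7 54.4 yaw 0.372
   z 47.4
scene oval c [ 458.2 -378.4] LxW 148.1 58.7 yaw 0.139
   z 49.2
scene wide c [446.8 370.2] LxW 181.5 70.5 yaw -0.364
   z 49.3
```

View pics/f_top.png

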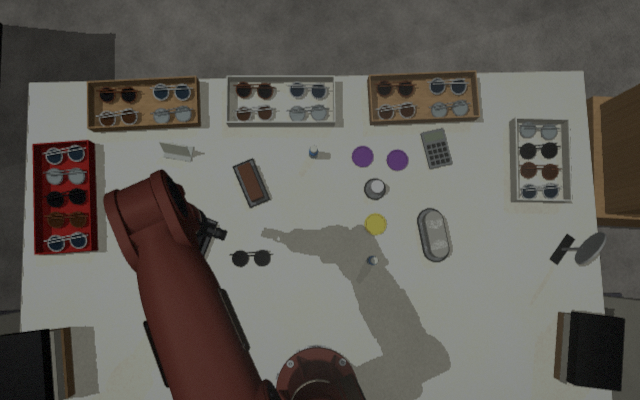

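View pics/f_scene.png

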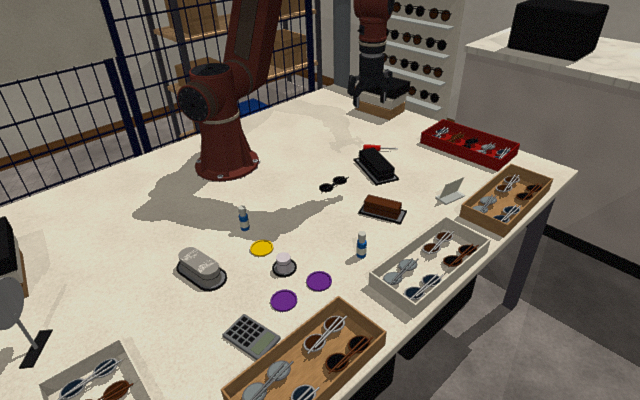

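Top and scene views show all four pieces inside their own trays at the expected heights and both bottles upright (top view (313,153) and (373,260)). I'll let things settle and hand in.

Call:
move_arm(
  commands=[
    [0,0,0,0,0,0],
    [0,0,0,0,0,0],
    [0,0,0,0,0,0],
  ],
)

```text
time_s: 31.17
tcp_pos: [473.9, 286.0, 257.2]
ee_rot: [-0.587, -3.076, 0.011]
force: [-0.1, 0.9, -0.3]
grip_width: 0.999
```

```bash
python3 -c "
from workcell import close_job
print(close_job())"
```

```text
the job is handed in; nothing more can be done
None
```

I took the pile apart from the top down and laid the tin, slim case, oval case and wide case each in its own tray. The job was handed in at about 31 s, with the arm clear of everything; it reported no verdict.

**Last checks:** In the cleaner views each piece measured within about 4 mm of its tray centre. Tops were 46–50 mm above the table, which matches each piece resting on its tray floor, and yaws matched to about 0.01 rad. Both spray bottles still stood where they were.

**Disagreements:**
- **Scene camera:** it read the piece centres up to 8 mm off, because visible side faces were included in the fit. I gave it less weight.
- **Last wrist view:** it saw the tin only partly (about 5 mm off) and the oval case not at all. The top view put the tin within about 2 mm of its tray centre and the oval case within about 2 mm.
- **Wide case:** in the last check the arm hid it from the top camera. The wrist camera and its last close view show it inside the lip.
- **Wide tray centre:** the two measurements differed by about 2.5 mm, so I aimed between them.

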